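# Pack a watch job box in layers

## Robot

A 6-joint arm with a two-finger parallel gripper is mounted at the origin on the work surface. World frame = base frame: x ahead of the robot, y to its left, z up, the work surface at z = 0. Lengths are in m, angles in rad, forces in N, time in s.
With the tool pointing down it reaches from about 0.25 to 0.725 m from the base axis. Payload 9.7 kg.
Tool frame: the origin (TCP) lies at the centre of the arm's flange, where the gripper is bolted on; the fingertips stand 173 mm ahead of it and the grasp point (between the pads) lies 155 mm ahead of it (env.nose_length is the distance from the TCP to the fingertips, in m); z points along the fingers, x is the direction in which the jaws open and shut, and the axes are right-handed (so a half turn about z gives the same grasp; the last joint's range is limited). The gripper opens to 85 mm and grips with 20 to 120 N. Pads are 22 mm wide; open, the fingers measure 114 mm over their backs; the gripper's body (76 mm by 85 mm) begins 54 mm behind the grasp point. The pads swing forward as they close: fully open they stand 13 mm farther back than shut.
Start: joints at [1.227, 0.087, 0.176, 1.66, 0, 1.571], TCP at [0.185, 0.518, 0.405] pointing down, gripper open.
Joint ranges: [-3.13, 3.13], [-0.85, 1.81], [-1.15, 1.24], [-2.2, 2.28], [-1.44, 1.52], [-3.14, 3.14]. Speed limits (rad/s): [2.22, 2.22, 2.57, 3.14, 3.14, 3.14].

## Interface

Orientations are given as a unit quaternion [x, y, z, w].
In Python, from station import env gives the robot as it stands. The module is installed in compiled form; this text tells all that it offers.
- The arm moves only by the tool carry_out, never from a script. Its arguments are lists of equal length, an entry for each row: "angular": the turn, a rotation vector about the tool's x, y, z in rad, a list of three; "dp": the shift along the tool's x, y, z in mm, a list of three; "grip": the closure, from -1 (fully open) to 1 (shut), so that 0 is half open. In form: {"angular": [[wx, wy, wz], ...], "dp": [[x, y, z], ...], "grip": [grip, ...]}. A call has 1 to 8 rows; each row is the pose to reach, as a shift and turn from the pose commanded when the call began, along the tool's axes at that moment; what a row does not reach only later rows make up. A row lasts 1/12 s, in which the tool goes at most 41.7 mm and 7.16 degrees, less where a joint would pass 70% of its speed; a pose out of reach is approached as far as the arm can. A call with a gripper value outside its range is refused whole. The fingers move at their own pace and stop on an object; "newtons" is the grip in N (left out, the last holds). Time passes only in rows, so rows that repeat a pose let the fingers close. It gives the time, the measured TCP pose, the force and the opening at its end, in the units of the state.
- env.read_state(): the state, without advancing time (a new reading comes with each control period).
- env.snapshot(name): name is "scene" or "top" or "wrist"; returns a dict with "frame" (480x640x3 uint8, blue, green, red), "fx", "fy", "cx", "cy" (pixels), "extrinsics" (4x4, takes a point from camera to world coordinates). Camera axes: x right, y down, z forward; pixel columns grow to the right and rows downward; lengths in m; the calibration is good to about 2 mm. A picture is of the moment at which its call begins. There is no depth.
- env.hand_in(): hands the job in, once; it reports no verdict.
The state is a dict: "time": time; "joint_pos": joint angles; "joint_vel": joint speeds; "tau": joint torques, N m; "tool_pos": TCP position; "tool_rot": TCP orientation; "contact_force": force on the tool from outside, world axes, zero at the start; "ft_torque": the same for the moment, N m; "width": finger opening in m.
Only numpy, scipy, OpenCV 4.12 (cv2) and the standard library are available. Lean on these libraries where they do the work, as an engineer would, in place of code of your own. Each camera call takes 0.05 s, during which the arm holds its last target. There are 200 camera calls.

## Task

Pack the watch job into the wooden job box in layers: first stand every parts tin flat in a pocket of its own on the box floor, then lay the mint-green tray over them, level and fully down on its ledges. On the tray, set the movement in its holder in the middle of the dark green pad and then put the clear dust cover over it, centred on that pad; also lift the wire parts basket up and off its hook, without tipping it over, and stand it upright in the middle of the blue pad. Leave the loupe, blower, oil jar, cushion and screwdriver alone.

Things in the scene. Friction and masses are not known exactly. Their poses are not given: they have to be found in the camera images.
- job_box: open wooden job box, fixed to the bench, 218 mm along its y axis, 138 mm along its x axis; walls 5 mm thick, 46 mm high; inside 208 by 128 mm. Origin: centre of its underside on the bench; z up. Floor 5 mm above the bench; grey ribs on it, tops 10 mm above the bench, leave four pockets. Ledges: see ledge points
- ledge_a (a point): middle of the top of the wooden ledge along the inside of the box's +y end wall: 10 mm wide (y), 128 mm long, 28 mm above the bench. There is a like ledge at the -y end wall; the tray rests on the two
- pocket1 (a point): centre of pocket 1 in the job box, on its floor (5 mm above the bench); 57 mm along the box's x by 62 mm along its y, room for one tin; the box's axes
- pocket2 (a point): centre of pocket 2 in the job box, on its floor (5 mm above the bench); 57 mm along the box's x by 62 mm along its y, room for one tin; the box's axes
- pocket3 (a point): centre of pocket 3 in the job box, on its floor (5 mm above the bench); 57 mm along the box's x by 62 mm along its y, room for one tin; the box's axes
- pocket4 (a point): centre of pocket 4 in the job box, on its floor (5 mm above the bench); 57 mm along the box's x by 62 mm along its y, room for one tin; the box's axes
- tin1_center (a point): round flat aluminium parts tin with a glass-topped lid, 38 mm in diameter, 20 mm high, 50 g, standing on the bench; this point is at its centre, half-way up; z points up through the lid. May be absent
- tin2_center (a point): round flat aluminium parts tin with a glass-topped lid, 38 mm in diameter, 20 mm high, 50 g, standing on the bench; this point is at its centre, half-way up; z points up through the lid. May be absent
- tin3_center (a point): round flat aluminium parts tin with a glass-topped lid, 38 mm in diameter, 20 mm high, 50 g, standing on the bench; this point is at its centre, half-way up; z points up through the lid. May be absent
- tin4_center (a point): round flat aluminium parts tin with a glass-topped lid, 38 mm in diameter, 20 mm high, 50 g, standing on the bench; this point is at its centre, half-way up; z points up through the lid. May be absent
- tray_grip (a point): centre of the handle of the mint-green lift-in tray: a bar 54 mm long along the tray's x axis, 12 mm wide (y) and 12 mm high on two posts, its middle 27 mm above the tray's underside and over the tray's middle
- tray_under (a point): centre of the underside of the mint-green tray; its own axes, z up. A plate 120 mm (x) by 200 mm (y), 5 mm thick, with a rim to 8 mm above the underside, about 200 g. It lies flat on the bench at first; in the box it has 4 mm of play on every side, and may go in either way round
- green_pad (a point): centre of the dark green round pad (76 mm across) on top of the tray, 50 mm towards the tray's -y from the handle, 5 mm above the tray's underside: the place for the movement and the dust cover
- blue_pad (a point): centre of the small blue round pad (50 mm across) on top of the tray, 52 mm towards the tray's +y from the handle, 5 mm above the tray's underside: the place for the basket
- holder_center (a point): watch movement (brass disc) clamped in a steel movement holder: base 44 mm long (x), 30 mm wide (y) and 10 mm high, movement and dark jaws on top to 18 mm (the jaws 26 mm wide, 42 mm over both); 70 g. This point is at its centre, 9 mm above its underside; z up
- cover_knob (a point): centre of the black knob of the clear round dust cover; the knob is 16 mm in diameter and 20 mm high, this point 42 mm above the cover's lower edge. The cover is 72 mm in diameter outside, 66 mm inside, 30 mm high without the knob, open below, 27 mm clear inside, 80 g
- cover_under (a point): centre of the dust cover's open lower edge; z up
- basket_center (a point): closed round wire parts basket, body 44 mm in diameter and 26 mm high, about 60 g; this point is at the centre of the body, 13 mm above its underside; z up. A stiff wire bail (4 mm wire) in the basket's y-z plane rises from the top of the body to a peak 54 mm above the underside, 28 mm over the body's top; by it the basket hangs on the hook
- hook_tip (a point): upturned tip of the drip stand's hook; the fixed stand's axes, z up. The hook is a level 5 mm rod along the stand's x, 150 mm above the bench, from a 10 mm post 95 mm from the tip towards +x; its free end points to -x and turns up 9 mm. Raise the bail 9 to 19 mm to pass the tip towards -x (more lifts the basket body against the rod). Base plate 130 x 84 mm, 8 mm high
- loupe_mid (a point): black watchmaker's loupe standing on the bench, 38 mm across, 34 mm high (bystander: leave alone)
- blower_mid (a point): red dust blower, 48 mm across, 75 mm high (bystander: leave alone)
- oil_jar_mid (a point): small amber oil jar, 32 mm across, 40 mm high (bystander: leave alone)
- cushion_mid (a point): round blue case cushion, 54 mm across, 18 mm high (bystander: leave alone)
- driver_mid (a point): red-handled screwdriver, 95 mm long, lying on the bench (bystander: leave alone)
Not all that is in view belongs to the job. What is meant by the part that bears cover_knob is not purple or yellow, and is the smaller of those in its own colour.

How it is judged:
By the outcome, as a careful person would: the job done as asked, in the order asked, and still so for the second after the job is handed in, with the robot touching nothing.
Of tin1, tin2, tin3, tin4 only 2 to 4 are there at a start; the rules pass over those that are not, and their reading is None.
At some moment in a run one of tin1, tin2, tin3, tin4, holder may be knocked a few centimetres aside while the robot is not near it.
It also fails if it takes over 210 s, if anything falls off the work surface, if the arm or the gripper's body presses on something with over 40 N, if the wrist force passes 120 N, or if a joint passes its speed limit or range.

## Working session

There is one attempt and no reset: what is moved stays moved. The work goes in short steps, Python scripts to look and compute and a tool call to move; the robot and the scene stay as the last step left them, time stands still between calls to the robot, and variables do not carry over. Pictures are saved under pics/ and viewed, about 12 in all and at most 16, crops included, and the job is handed in when it is done.

Besides the shell and the picture viewer there is one more tool, called as name(argument=value, ...) on one line, values as JSON. carry_out: Moves the arm, as the interface text tells. Its arguments: {"type":"object","properties":{"angular":{"type":"array","items":{"type":"array","items":{"type":"number"}}},"dp":{"type":"array","items":{"type":"array","items":{"type":"number"}}},"grip":{"type":"array","items":{"type":"number"}},"newtons":{"type":"number"}},"required":["angular","dp","grip"]}

```bash
mkdir -p pics; ls; cat > h.py <<'E'
import numpy as np, cv2
from station import env
from scipy.spatial.transform import Rotation as R
def snap(n,save=None):
    s=env.snapshot(n)
    if save: cv2.imwrite('pics/'+save,s['frame'])
    np.savez('last_%s.npz'%n,**{k:np.asarray(v) for k,v in s.items()})
    return s
def load(n): return np.load('last_%s.npz'%n)
def ray(s,u,v,z):
    E=np.array(s['extrinsics']); d=E[:3,:3]@np.array([(u-float(s['cx']))/float(s['fx']),(v-float(s['cy']))/float(s['fy']),1.]); o=E[:3,3]
    return o+d*(z-o[2])/d[2]
def proj(s,p):
    E=np.array(s['extrinsics']); c=E[:3,:3].T@(np.array(p)-E[:3,3]); return np.array([float(s['fx'])*c[0]/c[2]+float(s['cx']),float(s['fy'])*c[1]/c[2]+float(s['cy'])])
E
python3 - <<'E'
from h import *
for n in ['scene','top','wrist']:
    s=snap(n,n+'0.png'); print(n,s['fx'],s['cx'],s['cy'],np.round(s['extrinsics'],3).tolist())
print({k:np.round(v,3) for k,v in env.read_state().items()}, env.nose_length)
E
```

```text
pics
scene 452.9878541150017 319.84694929825105 250.59544365521882 [[-0.578, 0.485, -0.656, 1.209], [0.816, 0.351, -0.46, 0.457], [0.007, -0.801, -0.599, 0.746], [0.0, 0.0, 0.0, 1.0]]
top 598.9590798038322 322.7144269622924 242.10977143940084 [[0.013, -0.988, 0.154, 0.363], [-1.0, -0.01, 0.018, -0.008], [-0.016, -0.154, -0.988, 1.364], [0.0, 0.0, 0.0, 1.0]]
wrist 358.8011991430637 322.27147447592085 244.15159914096776 [[0.338, 0.907, 0.253, 0.12], [0.941, -0.325, -0.092, 0.541], [-0.001, 0.269, -0.963, 0.373], [0.0, 0.0, 0.0, 1.0]]
{'time': np.float64(0.15), 'joint_pos': array([ 1.227,  0.087,  0.175,  1.66 , -0.   ,  1.571]), 'joint_vel': array([ 0.   , -0.   ,  0.003, -0.002,  0.001,  0.001]), 'tau': array([-1.0000e-03, -5.2076e+01,  4.6504e+01,  1.4000e-02,  0.0000e+00,
        0.0000e+00]), 'tool_pos': array([0.185, 0.518, 0.404]), 'tool_rot': array([ 0.818,  0.576, -0.   ,  0.   ]), 'contact_force': array([0.183, 0.264, 0.493]), 'ft_torque': array([0.032, 0.008, 0.002]), 'width': np.float64(0.085)} 0.1734
```

View pics/scene0.png

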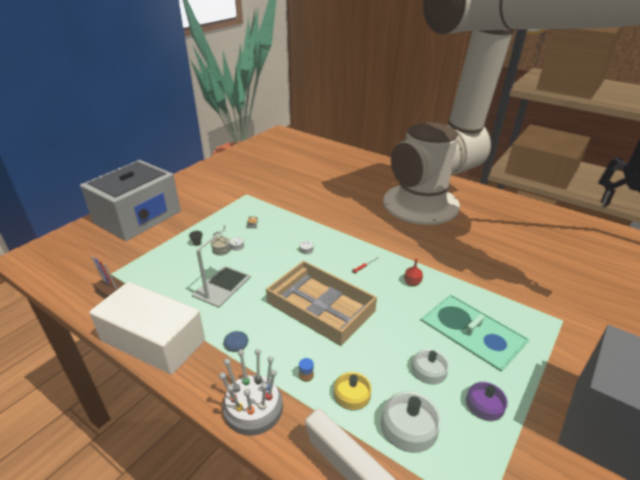

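View pics/top0.png

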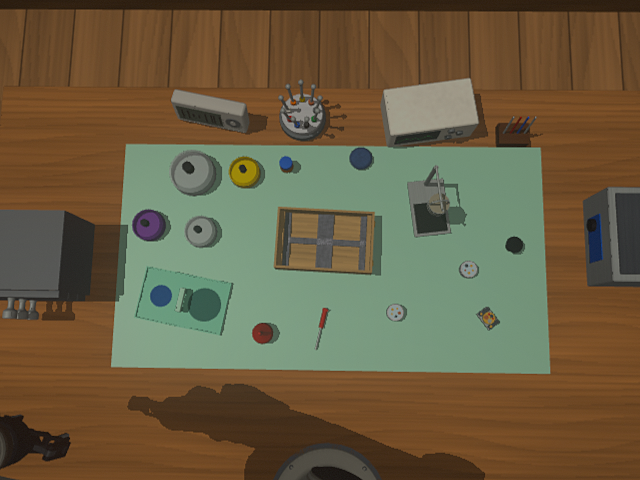

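The top view shows two tins at about (396,312) and (468,269), the holder at (487,318) and the small grey cover at (201,231). The tray is at (184,300), the box at (325,240) and the basket on its hook at (437,205). The scene view agrees with this. The four pockets look empty.

```bash
cat >> h.py <<'E'
def go(x,y,z,yaw=None):
    """grasp point target (m), yaw of tool x in world (rad, mod pi) -> dp mm, wz"""
    st=env.read_state(); Rt=R.from_quat(st['tool_rot']).as_matrix()
    wz=0
    if yaw is not None:
        cur=np.arctan2(Rt[1,0],Rt[0,0]); d=(yaw-cur+np.pi/2)%np.pi-np.pi/2; wz=-d
    dp=Rt.T@(np.array([x,y,z+0.155])-st['tool_pos'])*1000
    print('dp',np.round(dp,1).tolist(),'wz',round(wz,3),'j6',round(st['joint_pos'][5],2),'t',round(st['time'],2))
def blobs(frame,amin=60):
    hsv=cv2.cvtColor(frame,cv2.COLOR_BGR2HSV)
    return hsv
E
python3 - <<'E'
from h import *
s=load('top'); f=s['frame']; hsv=cv2.cvtColor(f,cv2.COLOR_BGR2HSV)
print('mat',hsv[350,400],hsv[180,330])
mat=f[350,400].astype(int)
h=hsv.astype(int)
m=((abs(h[...,0]-h[350,400,0])>9)|(h[...,1]<35)|(h[...,1]>130)).astype(np.uint8)*255
m[:148]=0;m[366:]=0;m[:,:128]=0;m[:,538:]=0
m=cv2.morphologyEx(m,cv2.MORPH_OPEN,np.ones((2,2)))
for c in cv2.findContours(m,cv2.RETR_EXTERNAL,cv2.CHAIN_APPROX_NONE)[0]:
    a=cv2.contourArea(c)
    if a<60: continue
    r=cv2.minAreaRect(c); p=ray(s,*r[0],0.015)
    print(round(a),np.round(r[0],1),np.round(r[1],1),round(r[2],1),'xy',np.round(p[:2],3))
for n,(u,v,z) in {'tinA':(396,312,.02),'tinB':(468,269,.02),'holder':(487,318,.018),'box':(325,240,.046),'knob':(201,226,.045),'basket':(437,205,.12)}.items(): print(n,np.round(ray(s,u,v,z),3))
go(0.24,-0.15,0.25,0)
E
```

```text
mat [ 66  54 152] [ 66  52 148]
336 [263.  334.5] [21. 20.] 90.0 xy [0.363 0.147]
251 [488.8 318.6] [20.4 14.2] 53.1 xy [ 0.405 -0.356]
116 [321.9 328.8] [ 6.5 42. ] 12.5 xy [0.378 0.015]
217 [396. 313.] [16. 16.] 90.0 xy [ 0.415 -0.15 ]
786 [205. 305.] [32. 32.] 90.0 xy [0.427 0.279]
376 [161.5 296. ] [22. 21.] 90.0 xy [0.446 0.379]
226 [469. 270.] [17. 17.] 45.0 xy [ 0.513 -0.314]
772 [201. 232.] [30. 32.] 90.0 xy [0.594 0.296]
806 [149.5 225.5] [31. 33.] 90.0 xy [0.608 0.415]
6136 [325.4 241.1] [99.9 64.1] 3.4 xy [0.576 0.01 ]
2058 [429.9 201.5] [68.9 39.1] 82.4 xy [ 0.67  -0.229]
184 [287. 165.] [16. 14.] 90.0 xy [0.754 0.102]
796 [245. 173.] [32. 32.] 90.0 xy [0.734 0.199]
1606 [193.3 173.3] [46.  43.8] 45.0 xy [0.733 0.32 ]
367 [361.  159.5] [21. 22.] 90.0 xy [ 0.769 -0.07 ]
tinA [ 0.417 -0.149  0.02 ]
tinB [ 0.515 -0.311  0.02 ]
holder [ 0.406 -0.351  0.018]
box [0.573 0.011 0.046]
knob [0.602 0.29  0.045]
basket [ 0.639 -0.227  0.12 ]
dp [-610.3, 276.5, -0.2] wz 1.227 j6 1.57 t 0.15
```

carry_out(angular=[[0, 0, -0.344], [0, 0, -0.344], [0, 0, -0.344], [0, 0, -0.344], [0, 0, -0.344], [0, 0, -0.344], [0, 0, -0.344], [0, 0, -0.344]], dp=[[-260, 202, 0], [-260, 202, 0], [-260, 202, 0], [-260, 202, 0], [-260, 202, 0], [-260, 202, 0], [-260, 202, 0], [-260, 202, 0]], grip=[-1, -1, -1, -1, -1, -1, -1, -1])

```text
time: 0.82
tool_pos: [0.2877, 0.2028, 0.4047]
tool_rot: [0.707, 0.707, 0.0, 0.0]
contact_force: [0.6, 0.7, -0.6]
width: 0.0854
```

carry_out(angular=[[0, 0, 0], [0, 0, 0], [0, 0, 0], [0, 0, 0], [0, 0, 0], [0, 0, 0], [0, 0, 0], [0, 0, 0]], dp=[[-305, 98, 0], [-305, 98, 0], [-305, 98, 0], [-305, 98, 0], [-305, 98, 0], [-305, 98, 0], [-305, 98, 0], [-305, 98, 0]], grip=[-1, -1, -1, -1, -1, -1, -1, -1])

```text
time: 1.48
tool_pos: [0.3861, -0.1031, 0.4044]
tool_rot: [0.708, 0.707, -0.0, 0.0]
contact_force: [0.9, 0.9, -0.6]
width: 0.0857
```

```bash
python3 - <<'E'
from h import *
s=snap('wrist','w1.png'); go(0.42,-0.2,0.25,np.pi/2); st=env.read_state(); print(st['joint_pos'].round(2),st['tool_pos'].round(3))
E
```

```text
dp [-94.5, 33.0, -1.0] wz -0.003 j6 -0.26 t 1.53
[-0.27 -0.27 -0.15  1.68 -0.   -0.26] [ 0.387 -0.105  0.404]
```

View pics/w1.png

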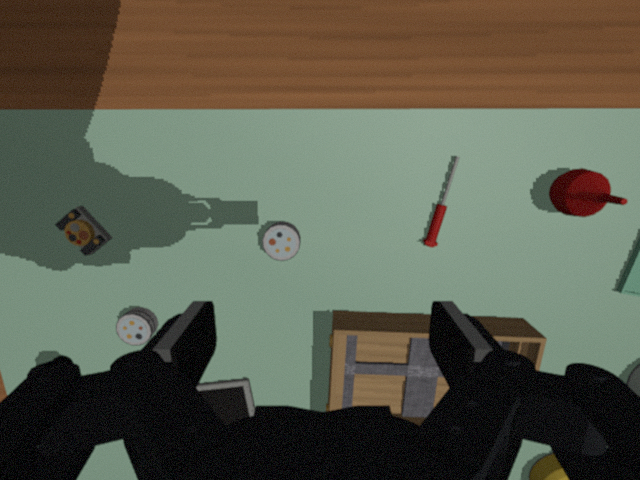

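The wrist view shows tin A's lid at about (281,242), tin B's at (135,328), the holder at (84,231) and the box to the lower right. I'll refine these positions by mask.

```bash
cat >> h.py <<'E'
def tins(s,near=None,z=0.02):
    f=s['frame']; hsv=cv2.cvtColor(f,cv2.COLOR_BGR2HSV)
    m=((hsv[...,1]<28)&(hsv[...,2]>120)).astype(np.uint8)*255
    m=cv2.morphologyEx(m,cv2.MORPH_CLOSE,np.ones((5,5)))
    out=[]
    for c in cv2.findContours(m,cv2.RETR_EXTERNAL,cv2.CHAIN_APPROX_NONE)[0]:
        if cv2.contourArea(c)<300: continue
        (u,v),r=cv2.minEnclosingCircle(c); p=ray(s,u,v,z)
        print('tin?',round(u),round(v),'r',round(r,1),'area',cv2.contourArea(c),np.round(p,4)); out.append(p)
    return out
def rect(s,m,z,amin=200):
    for c in cv2.findContours(m.astype(np.uint8)*255,cv2.RETR_EXTERNAL,cv2.CHAIN_APPROX_NONE)[0]:
        if cv2.contourArea(c)<amin: continue
        b=cv2.boxPoints(cv2.minAreaRect(c)); P=np.array([ray(s,u,v,z)[:2] for u,v in b])
        e1=P[1]-P[0];e2=P[2]-P[1]
        print('px',np.round(b.mean(0)),'xy',np.round(P.mean(0),4),'sides',np.round([np.linalg.norm(e1),np.linalg.norm(e2)],4),'yaws',np.round([np.arctan2(e1[1],e1[0]),np.arctan2(e2[1],e2[0])],3))
E
python3 - <<'E'
from h import *
s=load('wrist'); tins(s)
f=s['frame']; hsv=cv2.cvtColor(f,cv2.COLOR_BGR2HSV).astype(int)
roi=np.zeros(f.shape[:2],bool); roi[195:262,48:118]=1
print(hsv[231,84],hsv[222,100],hsv[216,70],hsv[240,120])
m=roi&((hsv[...,1]<40)|(hsv[...,0]<40))|roi&(hsv[...,2]<60)
rect(s,m,0.01)
cv2.imwrite('pics/tmp.png',cv2.resize(np.hstack([f[180:370,30:310]]),None,fx=2.8,fy=2.8))
go(0.417,-0.149,0.02,np.pi/2)
E
```

```text
tin? 133 330 r 17.3 area 747.0 [ 0.5124 -0.3107  0.02  ]
tin? 281 242 r 18.4 area 936.5 [ 0.4135 -0.1449  0.02  ]
[ 13 152  69] [69 49 88] [ 18 156  85] [72 50 87]
px [ 84. 230.] xy [ 0.4032 -0.351 ] sides [0.0427 0.0488] yaws [2.197 0.574]
dp [-43.1, 29.9, 228.9] wz -0.003 j6 -0.26 t 1.53
```

carry_out(angular=[[0, 0, 0], [0, 0, 0], [0, 0, 0], [0, 0, 0], [0, 0, 0], [0, 0, 0], [0, 0, 0], [0, 0, 0]], dp=[[-30, 18, 20], [-41, 26.5, 55], [-41, 26.5, 95], [-41, 26.5, 135], [-41, 26.5, 170], [-41, 26.5, 200], [-41, 26.5, 227], [-41, 26.5, 227]], grip=[-1, -1, -1, -1, -1, -1, -1, -1], newtons=40)

```text
time: 2.2
tool_pos: [0.4104, -0.1402, 0.1725]
tool_rot: [0.707, 0.707, -0.002, -0.004]
contact_force: [-0.5, 1.1, -0.3]
width: 0.0857
```

carry_out(angular=[[0, 0, 0], [0, 0, 0], [0, 0, 0], [0, 0, 0], [0, 0, 0], [0, 0, 0], [0, 0, 0]], dp=[[0, 0, 0], [0, 0, 0], [0, 0, 0], [0, 0, 0], [0, 0, 0], [0, 0, 0], [0, 0, 0]], grip=[0.5, 0.5, 0.5, 0.5, 0.5, 0.5, 0.5])

```text
time: 2.78
tool_pos: [0.4132, -0.1413, 0.1798]
tool_rot: [0.707, 0.707, 0.001, 0.001]
contact_force: [-1.2, 0.5, 8.1]
width: 0.036
```

carry_out(angular=[[0, 0, 0], [0, 0, 0], [0, 0, 0], [0, 0, 0], [0, 0, 0], [0, 0, 0], [0, 0, 0], [0, 0, 0]], dp=[[0, 0, -15], [0, 0, -50], [20, -10, -90], [40, -30, -130], [75, -50, -170], [100, -65, -200], [100, -65, -230], [100, -65, -230]], grip=[0.5, 0.5, 0.5, 0.5, 0.5, 0.5, 0.5, 0.5])

```text
time: 3.45
tool_pos: [0.3459, -0.0396, 0.4142]
tool_rot: [0.706, 0.708, 0.003, 0.003]
contact_force: [0.5, 0.8, 0.5]
width: 0.0359
```

```bash
python3 - <<'E'
from h import *
s=snap('wrist','w2.png'); st=env.read_state(); print(st['joint_pos'].round(2),st['tool_pos'].round(3),st['width'])
E
```

```text
[-0.11 -0.39 -0.22  1.73  0.   -0.12] [ 0.347 -0.04   0.414] 0.036194210741223067
```

View pics/w2.png

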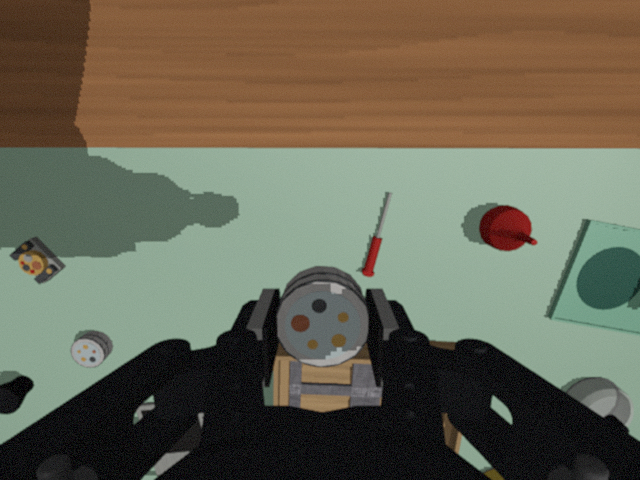

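Tin A is held, with the jaws 36 mm apart. Next I'll look at the box from above.

carry_out(angular=[[0, 0, 0], [0, 0, 0], [0, 0, 0], [0, 0, 0], [0, 0, 0], [0, 0, 0], [0, 0, 0], [0, 0, 0]], dp=[[50, 208, 0], [50, 208, 0], [50, 208, 0], [50, 208, 0], [50, 208, 0], [50, 208, 0], [50, 208, 0], [50, 208, 0]], grip=[0.5, 0.5, 0.5, 0.5, 0.5, 0.5, 0.5, 0.5])

```text
time: 4.17
tool_pos: [0.5555, 0.0087, 0.407]
tool_rot: [0.707, 0.707, -0.001, -0.001]
contact_force: [-0.1, -0.3, 0.3]
width: 0.0361
```

```bash
python3 - <<'E'
from h import *
s=snap('wrist','w3.png'); st=env.read_state(); print(st['joint_pos'].round(2),st['tool_pos'].round(3),st['width'])
E
```

```text
[ 0.02  0.1   0.2   1.67 -0.    0.02] [0.555 0.009 0.408] 0.03630949914098488
```

View pics/w3.png

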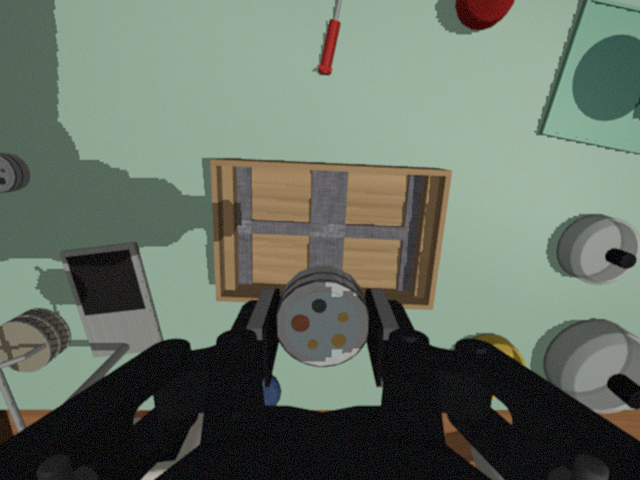

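The box is at (210–450, 158–308), with its four pockets between the grey ribs. I'll fit its rim edges on the z = 46 mm plane.

```bash
cat > box.py <<'E'
from h import *
s=load('wrist'); f=s['frame']; h=cv2.cvtColor(f,cv2.COLOR_BGR2HSV).astype(int)
wood=(h[...,0]<35)&(h[...,1]>60)
L=[(np.where(wood[r,190:330])[0][0]+190-.5,r) for r in range(172,292,3)]
Rr=[(np.where(wood[r,400:470])[0][-1]+400+.5,r) for r in range(180,300,3)]
T=[(c,np.where(wood[145:200,c])[0][0]+145-.5) for c in range(225,440,3)]
def fit(px,z=.046):
    P=np.array([ray(s,u,v,z)[:2] for u,v in px]); 
    vx,vy,x,y=cv2.fitLine(P.astype(np.float32),cv2.DIST_HUBER,0,1e-4,1e-4).ravel(); return np.array([x,y]),np.array([vx,vy])
def X(a,b):
    t=np.linalg.solve(np.c_[a[1],-b[1]],b[0]-a[0]); return a[0]+t[0]*a[1]
l,r,t=fit(L),fit(Rr),fit(T)
for q in (l,r,t): print(np.round(q[0],4),round(np.degrees(np.arctan2(q[1][1],q[1][0])),2))
A,B=X(l,t),X(r,t); print('corners',A,B,'len',np.linalg.norm(A-B))
u=(B-A)/np.linalg.norm(B-A) # +y
n=np.array([u[1],-u[0]]); 
if n[0]<0:n=-n
C=(A+B)/2+n*.069; print('centre',C.round(4),'yaw_y',np.degrees(np.arctan2(u[1],u[0])).round(2))
for sx in(-1,1):
  for sy in(-1,1): print('pocket',sx,sy,(C+n*sx*35.5e-3+u*sy*48e-3).round(4), proj(s,[*(C+n*sx*35.5e-3+u*sy*48e-3),.005]).round())
go(*(C-n*.0355-u*.048),.027,np.arctan2(u[1],u[0]))
E
python3 box.py
```

```text
[ 0.565  -0.0944] -2.46
[0.5737 0.1226] -2.6
[0.5022 0.0174] 87.36
corners [ 0.49718013 -0.09151083] [0.50718445 0.12566437] len 0.2174055
centre [0.5711 0.0139] yaw_y 87.36
pocket -1 -1 [ 0.5334 -0.0324] [282. 192.]
pocket -1 1 [0.5379 0.0635] [375. 197.]
pocket 1 -1 [ 0.6044 -0.0357] [281. 258.]
pocket 1 1 [0.6088 0.0602] [369. 262.]
dp [-41.0, -21.3, 225.9] wz 0.046 j6 0.02 t 4.22
```

carry_out(angular=[[0, 0, 0.046], [0, 0, 0.046], [0, 0, 0.046], [0, 0, 0.046], [0, 0, 0.046], [0, 0, 0.046], [0, 0, 0.046], [0, 0, 0.046]], dp=[[-28, -15, 20], [-41, -21.5, 50], [-41, -21.5, 90], [-41, -21.5, 130], [-41, -21.5, 165], [-41, -21.5, 190], [-41, -21.5, 200], [-41, -21.5, 200]], grip=[0.5, 0.5, 0.5, 0.5, 0.5, 0.5, 0.5, 0.5])

```text
time: 4.88
tool_pos: [0.5323, -0.0323, 0.2066]
tool_rot: [0.723, 0.691, -0.001, -0.001]
contact_force: [0.4, 0.0, -0.3]
width: 0.0359
```

```bash
python3 - <<'E'
from h import *
st=env.read_state(); print(st['tool_pos'].round(4)); go(.5334,-.0324,.0298,np.radians(87.36))
E
```

```text
[ 0.5323 -0.0323  0.2066]
dp [-0.0, 1.1, 21.8] wz -0.0 j6 -0.01 t 4.88
```

carry_out(angular=[[0, 0, 0], [0, 0, 0], [0, 0, 0], [0, 0, 0], [0, 0, 0], [0, 0, 0], [0, 0, 0], [0, 0, 0]], dp=[[0, 1, 8], [0, 1, 14], [0, 1, 18], [0, 1, 20.5], [0, 1, 20.5], [0, 1, 20.5], [0, 1, 20.5], [0, 1, 20.5]], grip=[0.5, 0.5, 0.5, 0.5, 0.5, -0.22, -0.22, -0.22])

```text
time: 5.55
tool_pos: [0.5351, -0.032, 0.1876]
tool_rot: [0.723, 0.691, 0.0, 0.0]
contact_force: [0.0, 0.3, 0.0]
width: 0.0522
```

carry_out(angular=[[0, 0, 0], [0, 0, 0], [0, 0, 0], [0, 0, 0], [0, 0, 0], [0, 0, 0], [0, 0, 0], [0, 0, 0]], dp=[[0, 0, 0], [0, 0, -15], [0, 0, -50], [0, 0, -90], [0, -10, -130], [-10, -30, -160], [-30, -50, -180], [-60, -60, -190]], grip=[-0.22, -0.22, -0.22, -0.22, -0.22, -1, -1, -1])

```text
time: 6.22
tool_pos: [0.4709, -0.0885, 0.3811]
tool_rot: [0.722, 0.692, 0.001, 0.002]
contact_force: [1.2, -0.8, -1.2]
width: 0.0846
```

```bash
python3 - <<'E'
from h import *
st=env.read_state(); print(st['tool_pos'].round(4)); s=snap('wrist','w4.png');tins(s); go(.5124,-.3107,.10,np.radians(90))
t=snap('top'); tins(t)
E
```

```text
[ 0.4709 -0.0885  0.3811]
tin? 228 371 r 41.7 area 317.5 [ 0.6312 -0.1954  0.02  ]
tin? 384 282 r 19.1 area 997.5 [ 0.5363 -0.0308  0.02  ]
dp [-215.5, 51.7, 127.8] wz -0.046 j6 -0.15 t 6.27
tin? 197 230 r 14.5 area 540.5 [0.5964 0.3033 0.02  ]
tin? 189 171 r 20.3 area 1061.0 [0.7364 0.3299 0.02  ]
tin? 303 111 r 22.3 area 880.0 [0.8832 0.0665 0.02  ]
```

View pics/w4.png

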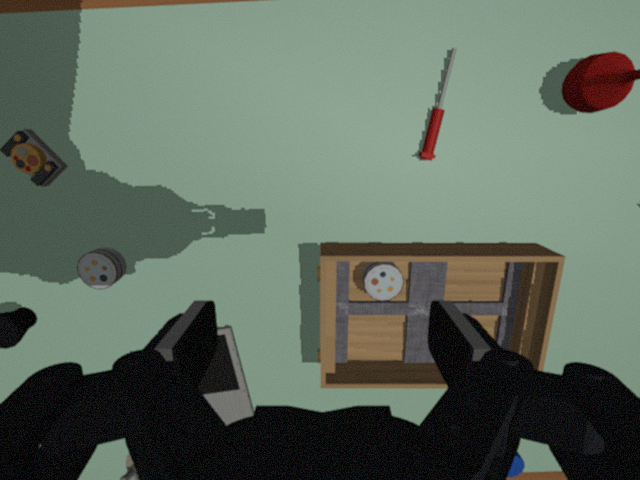

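Tin A lies flat in its pocket, with its lid at (384,282). Tin B is at (97,268), so I'll go there next.

carry_out(angular=[[0, 0, -0.046], [0, 0, -0.046], [0, 0, -0.046], [0, 0, -0.046], [0, 0, -0.046], [0, 0, -0.046], [0, 0, -0.046], [0, 0, -0.046]], dp=[[-215, 52, 60], [-215, 52, 60], [-215, 52, 60], [-215, 52, 60], [-215, 52, 60], [-215, 52, 60], [-215, 52, 60], [-215, 52, 60]], grip=[-1, -1, -1, -1, -1, -1, -1, -1])

```text
time: 6.98
tool_pos: [0.5145, -0.307, 0.3157]
tool_rot: [0.708, 0.707, -0.0, -0.001]
contact_force: [-0.2, 0.9, 0.4]
width: 0.0853
```

```bash
python3 - <<'E'
from h import *
s=load('wrist'); print('before',ray(s,97,268,.02).round(4))
s=snap('wrist','w5.png')
f=s['frame'].copy()
p=tins(s); q=min(p,key=lambda a:np.hypot(a[0]-.512,a[1]+.311)); go(q[0],q[1],.0245,np.pi/2)
E
```

```text
before [ 0.5098 -0.3094  0.02  ]
tin? 318 235 r 25.6 area 1410.5 [ 0.5112 -0.3095  0.02  ]
dp [-3.5, -3.2, 137.1] wz -0.0 j6 -0.54 t 7.03
```

carry_out(angular=[[0, 0, 0], [0, 0, 0], [0, 0, 0], [0, 0, 0], [0, 0, 0], [0, 0, 0]], dp=[[-3.5, -3, 35], [-3.5, -3, 70], [-3.5, -3, 105], [-3.5, -3, 128], [-3.5, -3, 136], [-3.5, -3, 136]], grip=[-1, -1, -1, -1, -1, -1])

```text
time: 7.53
tool_pos: [0.5111, -0.3084, 0.1799]
tool_rot: [0.707, 0.708, -0.0, -0.001]
contact_force: [0.5, 0.9, -0.9]
width: 0.085
```

carry_out(angular=[[0, 0, 0], [0, 0, 0], [0, 0, 0], [0, 0, 0], [0, 0, 0], [0, 0, 0], [0, 0, 0]], dp=[[0, 0, 0], [0, 0, 0], [0, 0, 0], [0, 0, 0], [0, 0, 0], [0, 0, 0], [0, 0, 0]], grip=[0.5, 0.5, 0.5, 0.5, 0.5, 0.5, 0.5])

```text
time: 8.12
tool_pos: [0.5118, -0.3101, 0.1832]
tool_rot: [0.707, 0.707, 0.0, 0.001]
contact_force: [-0.9, 1.9, 8.4]
width: 0.036
```

carry_out(angular=[[0, 0, 0], [0, 0, 0], [0, 0, 0], [0, 0, 0], [0, 0, 0], [0, 0, 0], [0, 0, 0], [0, 0, 0]], dp=[[0, 0, -15], [0, 0, -50], [0, -10, -90], [20, -30, -120], [50, -50, -130], [85, -60, -130], [120, -60, -130], [155, -60, -130]], grip=[0.5, 0.5, 0.5, 0.5, 0.5, 0.5, 0.5, 0.5])

```text
time: 8.78
tool_pos: [0.4505, -0.1539, 0.3125]
tool_rot: [0.708, 0.707, 0.001, 0.001]
contact_force: [0.2, -0.1, -0.3]
width: 0.0356
```

```bash
python3 - <<'E'
from h import *
st=env.read_state(); print(st['tool_pos'].round(4),st['width']);go(.5379,.0635,.08,np.radians(87.36))
E
```

```text
[ 0.4505 -0.1539  0.3125] 0.03556669543012157
dp [217.5, 87.0, 77.5] wz 0.045 j6 -0.33 t 8.78
```

carry_out(angular=[[0, 0, 0.045], [0, 0, 0.045], [0, 0, 0.045], [0, 0, 0.045], [0, 0, 0.045], [0, 0, 0.045], [0, 0, 0.045], [0, 0, 0.045]], dp=[[35, 15, 0], [70, 30, 0], [110, 45, 0], [145, 60, 10], [180, 75, 20], [217.5, 87, 35], [217.5, 87, 65], [217.5, 87, 77]], grip=[0.5, 0.5, 0.5, 0.5, 0.5, 0.5, 0.5, 0.5])

```text
time: 9.45
tool_pos: [0.538, 0.0645, 0.2314]
tool_rot: [0.722, 0.692, -0.001, -0.001]
contact_force: [-1.6, -0.9, -1.4]
width: 0.0359
```

```bash
python3 - <<'E'
from h import *
st=env.read_state(); print(st['tool_pos'].round(4),st['width']);go(.5379,.0635,.0332,np.radians(87.36))
E
```

```text
[0.538  0.0645 0.2314] 0.03585062063847592
dp [-0.9, 0.1, 43.2] wz 0.005 j6 0.16 t 9.45
```

carry_out(angular=[[0, 0, 0], [0, 0, 0], [0, 0, 0], [0, 0, 0], [0, 0, 0], [0, 0, 0], [0, 0, 0], [0, 0, 0]], dp=[[-1, 0, 20], [-1, 0, 33], [-1, 0, 39], [-1, 0, 42], [-1, 0, 42], [-1, 0, 42], [-1, 0, 42], [-1, 0, 42]], grip=[0.5, 0.5, 0.5, 0.5, 0.5, -0.22, -0.22, -0.22])

```text
time: 10.12
tool_pos: [0.5386, 0.0615, 0.1932]
tool_rot: [0.723, 0.691, 0.001, 0.0]
contact_force: [0.5, -0.0, 0.4]
width: 0.0522
```

carry_out(angular=[[0, 0, 0], [0, 0, 0], [0, 0, 0], [0, 0, 0], [0, 0, 0], [0, 0, 0], [0, 0, 0], [0, 0, 0]], dp=[[0, 0, 0], [0, 0, -15], [0, 0, -50], [0, 0, -90], [10, 0, -130], [30, -10, -160], [60, -25, -180], [95, -40, -180]], grip=[-0.22, -0.22, -0.22, -0.22, -0.22, -1, -1, -1])

```text
time: 10.78
tool_pos: [0.5025, 0.1585, 0.3777]
tool_rot: [0.724, 0.69, 0.003, 0.002]
contact_force: [2.3, 0.9, 0.1]
width: 0.0848
```

carry_out(angular=[[0, 0, 0.14], [0, 0, 0.14], [0, 0, 0.14], [0, 0, 0.14], [0, 0, 0.14], [0, 0, 0.14]], dp=[[165, -77, 0], [165, -77, 0], [165, -77, 0], [165, -77, 0], [165, -77, 0], [165, -77, 0]], grip=[-1, -1, -1, -1, -1, -1])

```text
time: 11.28
tool_pos: [0.4313, 0.3299, 0.3722]
tool_rot: [0.768, 0.641, 0.0, -0.0]
contact_force: [-0.3, 0.3, -0.9]
width: 0.0855
```

```bash
cat > tray.py <<'E'
from h import *
import sys
def pads(s,z,ug=None):
    h=cv2.cvtColor(s['frame'],cv2.COLOR_BGR2HSV).astype(int)
    B=((abs(h[...,0]-110)<14)&(h[...,1]>110)&(h[...,2]>50)).astype(np.uint8)
    G=((abs(h[...,0]-80)<16)&(h[...,1]>70)&(h[...,2]<115)&(h[...,2]>35)).astype(np.uint8)
    for n,m in (('blue',B),('green',G)):
        for c in cv2.findContours(m,cv2.RETR_EXTERNAL,cv2.CHAIN_APPROX_NONE)[0]:
            if cv2.contourArea(c)<500: continue
            e=cv2.fitEllipse(cv2.convexHull(c)); p=ray(s,*e[0],z)
            w=np.array([ray(s,*q,z)[:2] for q in c[:,0]]); (cx,cy),r=cv2.minEnclosingCircle((w*1000).astype(np.float32))
            print(n,np.round(e[0]),cv2.contourArea(c),'ell',p[:2].round(4),'circ',np.round([cx,cy,r],1))
if __name__=='__main__':
    s=snap('wrist',sys.argv[1]); st=env.read_state(); print(st['tool_pos'].round(4)); pads(s,float(sys.argv[2]))
E
python3 tray.py w6.png 0.005; python3 -c "
from h import *
s=snap('top');f=s['frame'];cv2.imwrite('pics/t2.png',f)"
```

```text
[0.432  0.3284 0.3723]
blue [381. 222.] 1914.5 ell [0.4439 0.3852] circ [444.3 385.1  24.3]
green [274. 225.] 5718.5 ell [0.4284 0.2843] circ [432.4 280.8  56.9]
```

View pics/w6.png

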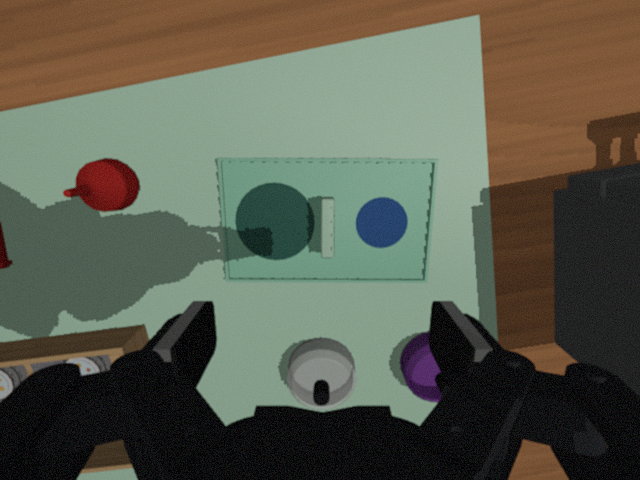

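The tray shows the green pad at about (275,221), the handle bar at (328,228) and the blue pad at (381,222). Both tins are visible in the box.

```bash
python3 - <<'E'
from h import *
s=load('wrist'); f=s['frame']; h=cv2.cvtColor(f,cv2.COLOR_BGR2HSV).astype(int)
roi=np.zeros(f.shape[:2],bool); roi[185:272,312:346]=1
print(h[228,328],h[228,350])
m=roi&(h[...,1]<45)&(h[...,2]>140)
rect(s,m,.033)
g=ray(s,275,221,.005)[:2]; b=np.array([.4441,.3852]); print(g,np.linalg.norm(b-g),np.degrees(np.arctan2(*(b-g)[::-1])), 'handle',g+(b-g)*50/102)
for r in (175,190,262):
    row=h[r,200:450]; 
for (u,v) in [(218,159),(435,160),(424,280),(227,280)]: print(ray(s,u,v,.008)[:2].round(4))
E
```

```text
[ 67  36 163] [ 75  66 158]
px [328. 228.] xy [0.4339 0.3344] sides [0.0095 0.0514] yaws [ 1.39  -0.173]
[0.42450615 0.28564773] 0.10146218027664157 78.86538481610629 handle [0.43411098 0.33444786]
[0.3589 0.2478]
[0.395  0.4406]
[0.5089 0.4186]
[0.4737 0.2266]
```

```bash
python3 -c "
from h import *
go(.434,.3345,.029,1.386)"
```

```text
dp [7.4, 0.0, 188.3] wz 0.002 j6 0.83 t 11.38
```

carry_out(angular=[[0, 0, 0.002], [0, 0, 0.002], [0, 0, 0.002], [0, 0, 0.002], [0, 0, 0.002], [0, 0, 0.002], [0, 0, 0.002], [0, 0, 0.002]], dp=[[7.4, 0, 35], [7.4, 0, 70], [7.4, 0, 110], [7.4, 0, 150], [7.4, 0, 175], [7.4, 0, 185], [7.4, 0, 188], [7.4, 0, 188]], grip=[-1, -1, -1, -1, -0.2, 0.2, 0.2, 0.2], newtons=80)

```text
time: 12.05
tool_pos: [0.435, 0.3334, 0.1849]
tool_rot: [0.77, 0.638, 0.0, 0.0]
contact_force: [0.4, -0.1, 0.1]
width: 0.0387
```

carry_out(angular=[[0, 0, 0], [0, 0, 0], [0, 0, 0], [0, 0, 0], [0, 0, 0], [0, 0, 0], [0, 0, 0]], dp=[[0, 0, 0], [0, 0, 0], [0, 0, 0], [0, 0, 0], [0, 0, 0], [0, 0, 0], [0, 0, 0]], grip=[1, 1, 1, 1, 1, 1, 1])

```text
time: 12.63
tool_pos: [0.4351, 0.3342, 0.1867]
tool_rot: [0.77, 0.638, 0.002, 0.0]
contact_force: [0.9, -1.5, 6.5]
width: 0.0103
```

carry_out(angular=[[0, 0, 0], [0, 0, 0], [0, 0, 0], [0, 0, 0], [0, 0, 0], [0, 0, 0], [0, 0, 0], [0, 0, 0]], dp=[[0, 0, -5], [0, 0, -15], [0, 0, -30], [0, 0, -50], [0, 0, -75], [0, 0, -95], [0, 0, -100], [0, 0, -100]], grip=[1, 1, 1, 1, 1, 1, 1, 1])

```text
time: 13.3
tool_pos: [0.4347, 0.3342, 0.2864]
tool_rot: [0.77, 0.638, 0.002, 0.0]
contact_force: [-0.1, -0.4, -2.8]
width: 0.0104
```

```bash
python3 -c "
from h import *
go(.5711,.0139,.14,np.radians(87.36)); st=env.read_state(); print(st['tool_pos'],st['width'],st['contact_force'])"
```

```text
dp [-289.4, 193.5, -8.9] wz -0.141 j6 0.84 t 13.3
[0.43471793 0.33415927 0.28641524] 0.010371785473905378 [-0.08987359 -0.38521983 -2.81619081]
```

carry_out(angular=[[0, 0, 0], [0, 0, -0.02], [0, 0, -0.04], [0, 0, -0.06], [0, 0, -0.08], [0, 0, -0.1], [0, 0, -0.12], [0, 0, -0.141]], dp=[[-12, 8, -10], [-36, 24, -20], [-68, 45, -20], [-101, 67, -20], [-134, 89, -20], [-167, 111, -20], [-200, 133, -20], [-230, 153, -20]], grip=[1, 1, 1, 1, 1, 1, 1, 1])

```text
time: 13.97
tool_pos: [0.5422, 0.0772, 0.3027]
tool_rot: [0.723, 0.691, -0.001, -0.0]
contact_force: [1.1, 0.1, -2.6]
width: 0.0099
```

```bash
python3 -c "
from h import *
go(.5711,.0139,.14,np.radians(87.36)); st=env.read_state(); print(st['tool_pos'],st['width'],st['contact_force'])"
```

```text
dp [-62.0, 31.7, 7.6] wz 0.001 j6 0.19 t 13.97
[0.54222485 0.07723291 0.30267333] 0.009864900859173237 [ 1.09426323  0.07954813 -2.57084462]
```

carry_out(angular=[[0, 0, 0], [0, 0, 0], [0, 0, 0], [0, 0, 0], [0, 0, 0], [0, 0, 0], [0, 0, 0], [0, 0, 0]], dp=[[-20, 10, 0], [-45, 22, 5], [-58, 29, 15], [-62, 32, 30], [-62, 32, 45], [-62, 32, 55], [-62, 32, 58], [-62, 32, 58]], grip=[1, 1, 1, 1, 1, 1, 1, 1])

```text
time: 14.63
tool_pos: [0.5706, 0.0165, 0.2446]
tool_rot: [0.723, 0.691, -0.001, -0.001]
contact_force: [-0.9, 0.4, -2.1]
width: 0.0101
```

```bash
python3 -c "
from h import *
go(.5711,.0139,.0597,np.radians(87.36)); st=env.read_state(); print(st['tool_pos'],st['width'],st['contact_force']); snap('wrist','w7.png')"
```

```text
dp [-2.6, 0.7, 29.9] wz 0.001 j6 0.07 t 14.63
[0.57060532 0.01648632 0.24458203] 0.010050494563409808 [-0.88570784  0.41322591 -2.10066834]
```

View pics/w7.png

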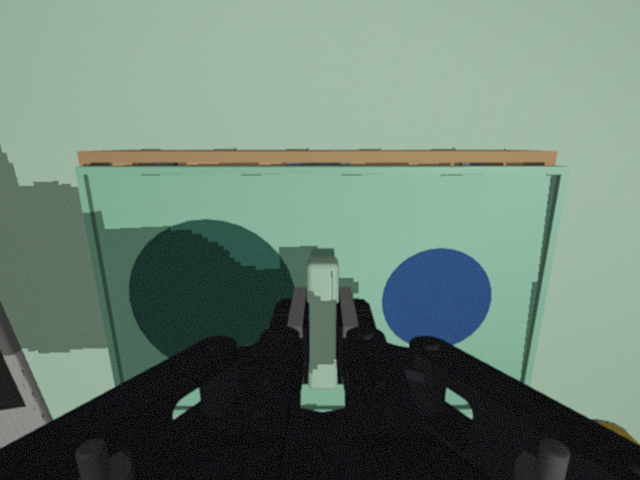

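The tray hangs level above the box, its near corners at (77,167) and (568,167). The box's near rim corners are at (79,152) and (557,151).

```bash
python3 -c "
from h import *
s=load('wrist'); 
A,B=ray(s,79,152,.046)[:2],ray(s,557,151,.046)[:2]
a,b=ray(s,77,167,.066)[:2],ray(s,568,167,.066)[:2]
print(A,B,np.linalg.norm(B-A),a,b,np.linalg.norm(b-a))
ang=lambda p,q:np.degrees(np.arctan2(*(q-p)[::-1]))
print(ang(A,B),ang(a,b))
u=(B-A)/np.linalg.norm(B-A);n=np.array([u[1],-u[0]])
bc=(A+B)/2+n*.069; 
w=(b-a)/np.linalg.norm(b-a);k=np.array([w[1],-w[0]]); tc=(a+b)/2+k*.06
print('box',bc,'tray',tc,'err tool axes(x~u,y~n) mm',(bc-tc)@u*1e3,(bc-tc)@n*1e3)
"
```

```text
[ 0.49914817 -0.09015191] [0.50859537 0.12562998] 0.21598859537579215 [ 0.5051272  -0.07914819] [0.51417073 0.1182097 ] 0.19756498521246726
87.49312221938021 87.37637099817391
box [0.57280574 0.01472102] tray [0.56958607 0.01678426] err tool axes(x~u,y~n) mm -1.9204360374843088 3.3068303678639874
```

carry_out(angular=[[0, 0, 0], [0, 0, 0], [0, 0, 0], [0, 0, 0], [0, 0, 0], [0, 0, 0], [0, 0, 0], [0, 0, 0]], dp=[[-2.2, 2.5, 0], [-2.2, 2.5, 4], [-2.2, 2.5, 9], [-2.2, 2.5, 14], [-2.2, 2.5, 19], [-2.2, 2.5, 23], [-2.2, 2.5, 26], [-2.2, 2.5, 28]], grip=[1, 1, 1, 1, 1, 1, 1, 1])

```text
time: 15.35
tool_pos: [0.5734, 0.0137, 0.2175]
tool_rot: [0.723, 0.691, -0.0, -0.0]
contact_force: [-0.8, -0.2, -2.6]
width: 0.0102
```

carry_out(angular=[[0, 0, 0], [0, 0, 0], [0, 0, 0]], dp=[[0, 0, 1], [0, 0, 2], [0, 0, 2]], grip=[1, 1, 1])

```text
time: 15.6
tool_pos: [0.5735, 0.0137, 0.2161]
tool_rot: [0.723, 0.691, -0.0, -0.0]
contact_force: [0.3, 0.8, -2.3]
width: 0.01
```

carry_out(angular=[[0, 0, 0], [0, 0, 0], [0, 0, 0], [0, 0, 0]], dp=[[0, 0, 1], [0, 0, 2], [0, 0, 2.5], [0, 0, 2.5]], grip=[1, 1, 1, 1])

```text
time: 15.93
tool_pos: [0.5736, 0.0137, 0.2147]
tool_rot: [0.723, 0.691, 0.0, 0.0]
contact_force: [-2.5, -0.3, 5.2]
width: 0.0104
```

carry_out(angular=[[0, 0, 0], [0, 0, 0], [0, 0, 0], [0, 0, 0], [0, 0, 0], [0, 0, 0], [0, 0, 0], [0, 0, 0]], dp=[[0, 0, 0], [0, 0, 0], [0, 0, 0], [0, 0, -10], [0, -5, -40], [0, -10, -80], [-30, -15, -115], [-60, -20, -140]], grip=[-0.2, -0.2, -0.2, -0.2, -0.2, -0.2, -1, -1])

```text
time: 16.6
tool_pos: [0.5509, -0.0429, 0.3556]
tool_rot: [0.722, 0.692, 0.001, 0.001]
contact_force: [0.9, 0.3, 0.1]
width: 0.0737
```

```bash
python3 -c "
from h import *
go(.42,-.33,.2,np.radians(90)); st=env.read_state(); print(st['tool_pos'],st['width'],st['contact_force']); snap('wrist','w8.png')"
```

```text
dp [-292.5, -118.5, 0.2] wz -0.043 j6 -0.03 t 16.6
[ 0.55087655 -0.0428537   0.35558045] 0.0737471703934436 [0.85656453 0.31654474 0.07139067]
```

View pics/w8.png

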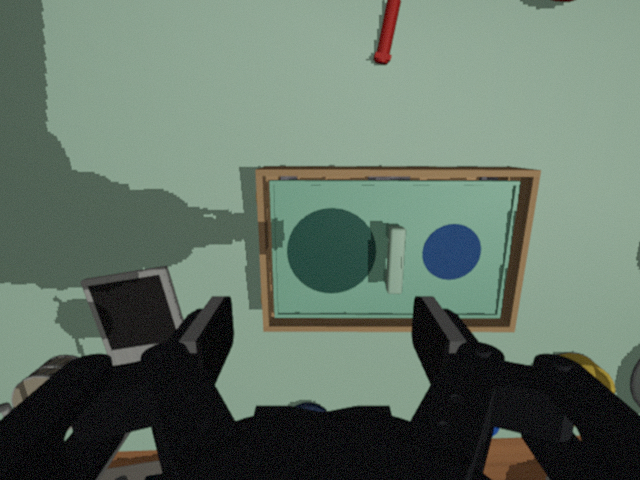

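The tray is seated level in the box, with the green pad at (331,250) and the blue pad at (452,251). The holder is next.

carry_out(angular=[[0, 0, -0.043], [0, 0, -0.043], [0, 0, -0.043], [0, 0, -0.043], [0, 0, -0.043], [0, 0, -0.043], [0, 0, -0.043], [0, 0, -0.043]], dp=[[-285, -120, 0], [-285, -120, 0], [-285, -120, 0], [-285, -120, 0], [-285, -120, 0], [-285, -120, 0], [-285, -120, 0], [-285, -120, 0]], grip=[-1, -1, -1, -1, -1, -1, -1, -1])

```text
time: 17.32
tool_pos: [0.4161, -0.326, 0.3529]
tool_rot: [0.709, 0.705, -0.0, 0.001]
contact_force: [0.3, 0.1, 1.8]
width: 0.0854
```

```bash
python3 - <<'E'
from h import *
from tray import pads
pads(load('wrist'),.033)
st=env.read_state(); print(st['tool_pos']); s=snap('wrist'); c=proj(s,[.404,-.351,.01]); print(c)
f=s['frame']; x,y=np.clip(c.astype(int),75,400); crop=f[y-75:y+75,x-75:x+75]; np.save('/tmp/c.npy',[x,y])
cv2.imwrite('pics/c9.png',cv2.resize(crop,None,fx=4,fy=4,interpolation=cv2.INTER_CUBIC)); print(x-75,y-75)
E
```

```text
blue [451. 251.] 2395.5 ell [0.5748 0.0658] circ [575.3  65.7  24.4]
green [345. 250.] 6611.5 ell [ 0.5699 -0.0239] circ [568.2 -25.6  48.4]
[ 0.41605293 -0.32604278  0.35291408]
[294.00912402 211.70728137]
219 136
```

View pics/c9.png

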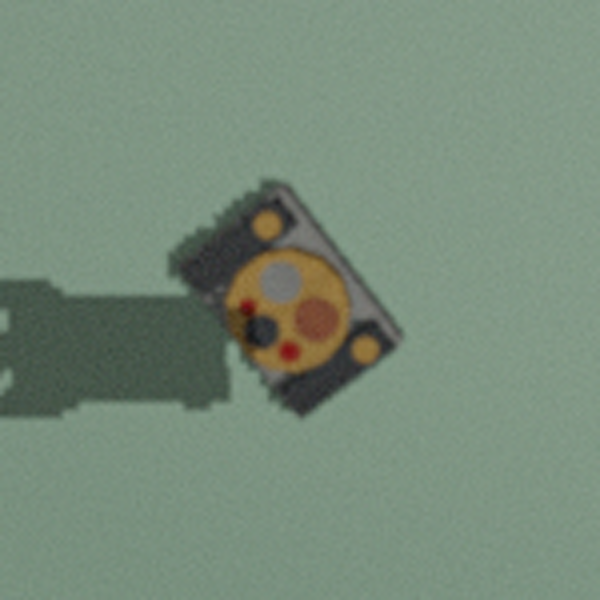

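```bash
python3 - <<'E'
from h import *
s=load('wrist')
c=ray(s,291.3,212.1,.014); a=ray(s,219+285/4,136+183/4,.010)[:2]; b=ray(s,219+403/4,136+335/4,.010)[:2]
d=b-a; y=np.arctan2(d[1],d[0]); print(c,np.linalg.norm(d),np.degrees(y)); go(c[0],c[1],.021,y+np.pi/2)
# green pad from blue + handle
w=load('wrist')
E
```

```text
[ 0.40359306 -0.35303505  0.014     ] 0.041823911907503786 36.88127035300125
dp [-25.9, -12.0, 176.8] wz -0.651 j6 -0.66 t 17.37
```

carry_out(angular=[[0, 0, -0.648], [0, 0, -0.648], [0, 0, -0.648], [0, 0, -0.648], [0, 0, -0.648], [0, 0, -0.648], [0, 0, -0.648], [0, 0, -0.648]], dp=[[-26, -12, 20], [-26, -12, 50], [-26, -12, 80], [-26, -12, 105], [-26, -12, 125], [-26, -12, 130], [-26, -12, 130], [-26, -12, 130]], grip=[-1, -1, -1, -1, -1, -1, -1, -1], newtons=50)

```text
time: 18.03
tool_pos: [0.4065, -0.3488, 0.2235]
tool_rot: [0.448, 0.894, -0.0, 0.001]
contact_force: [0.4, -1.0, 0.4]
width: 0.0855
```

carry_out(angular=[[0, 0, 0], [0, 0, 0], [0, 0, 0], [0, 0, 0], [0, 0, 0]], dp=[[0, 0, 20], [0, 0, 36], [0, 0, 44], [0, 0, 46], [0, 0, 46]], grip=[-1, -1, -1, -1, -1])

```text
time: 18.45
tool_pos: [0.4064, -0.3488, 0.177]
tool_rot: [0.447, 0.895, -0.0, 0.0]
contact_force: [-0.4, 1.0, -0.2]
width: 0.0854
```

carry_out(angular=[[0, 0, 0], [0, 0, 0], [0, 0, 0], [0, 0, 0], [0, 0, 0], [0, 0, 0], [0, 0, 0], [0, 0, 0]], dp=[[0, 0, 0], [0, 0, 0], [0, 0, 0], [0, 0, 0], [0, 0, 0], [0, 0, 0], [0, 0, 0], [0, 0, 0]], grip=[0.6, 0.6, 0.6, 0.6, 0.6, 0.6, 0.6, 0.6])

```text
time: 19.12
tool_pos: [0.4064, -0.3489, 0.177]
tool_rot: [0.446, 0.895, -0.0, 0.001]
contact_force: [-1.2, -0.0, 5.8]
width: 0.0284
```

carry_out(angular=[[0, 0, 0], [0, 0, 0], [0, 0, 0], [0, 0, 0], [0, 0, 0], [0, 0, 0], [0, 0, 0], [0, 0, 0]], dp=[[0, 0, -8], [0, 0, -30], [0, 0, -65], [0, 0, -100], [0, 0, -130], [0, 0, -150], [0, 0, -155], [0, 0, -155]], grip=[0.6, 0.6, 0.6, 0.6, 0.6, 0.6, 0.6, 0.6])

```text
time: 19.78
tool_pos: [0.4064, -0.3489, 0.3328]
tool_rot: [0.446, 0.895, -0.0, 0.001]
contact_force: [0.7, -0.6, -0.5]
width: 0.0285
```

```bash
python3 - <<'E'
from h import *
w=cv2.imread('pics/w8.png'); h=cv2.cvtColor(w,cv2.COLOR_BGR2HSV); 
s=snap('wrist'); f=s['frame']; cv2.imwrite('pics/c10.png',cv2.resize(f[220:420,200:440],None,fx=3,fy=3)); st=env.read_state(); print(st['tool_pos'],st['width'],st['joint_pos'].round(2))
E
```

```text
[ 0.40620391 -0.34872539  0.33106793] 0.028310985249974576 [-0.71  0.04 -0.02  1.51 -0.   -1.35]
```

View pics/c10.png

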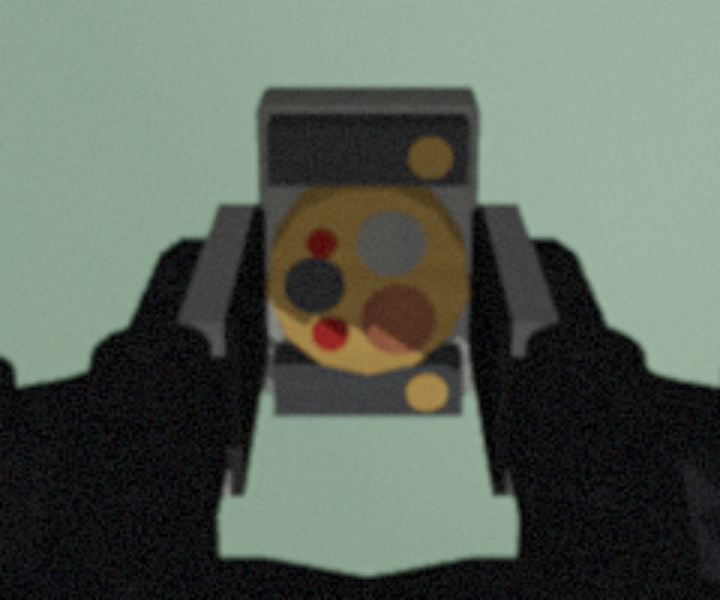

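```bash
python3 - <<'E'
from h import *
s=load('wrist'); st=env.read_state(); Rt=R.from_quat(st['tool_rot']).as_matrix()
p=ray(s,322.7,313.3,.172); print('disc in tool',(Rt.T@(p-st['tool_pos'])*1e3).round(1))
for u,v in ((365,112),(365,92)):
    p=ray(s,200+u/3,220+v/3,.164 if v==112 else .154); print('edge',(Rt.T@(p-st['tool_pos'])*1e3).round(1))
# green pad from w8 pose: rerun with stored image needs extrinsics -> reuse tool pose
E=np.array(s['extrinsics']); T=np.eye(4);T[:3,:3]=Rt;T[:3,3]=st['tool_pos']; X=np.linalg.inv(T)@E
T8=np.eye(4);T8[:3,:3]=R.from_quat([.722,.692,.001,.001]).as_matrix();T8[:3,3]=[.55088,-.04285,.35558]
s8=dict(s);s8={k:s[k] for k in s.files};s8['extrinsics']=T8@X
print('green',ray(s8,331.5,251,.033),'blue',ray(s8,451,251,.033),'bar',ray(s8,396,260,.061))
E
```

```text
disc in tool [  0.5  -4.3 159.1]
edge [ 1.000e-01 -2.500e+01  1.671e+02]
edge [ 1.000e-01 -2.480e+01  1.771e+02]
green [ 0.57133083 -0.03579364  0.033     ] blue [0.57564626 0.06595033 0.033     ] bar [0.57220366 0.01365075 0.061     ]
```

```bash
python3 - <<'E'
from h import *
go(.5747,-.0362,.13,np.radians(87.36))
E
```

```text
dp [148.4, 322.6, 46.0] wz 0.691 j6 -1.35 t 19.83
```

carry_out(angular=[[0, 0, 0.1], [0, 0, 0.2], [0, 0, 0.3], [0, 0, 0.4], [0, 0, 0.5], [0, 0, 0.6], [0, 0, 0.691], [0, 0, 0.691]], dp=[[14, 32, 0], [30, 65, 0], [46, 100, 0], [62, 135, 0], [78, 170, 0], [94, 205, 0], [110, 240, 10], [120, 260, 10]], grip=[0.6, 0.6, 0.6, 0.6, 0.6, 0.6, 0.6, 0.6])

```text
time: 20.5
tool_pos: [0.5424, -0.0934, 0.3174]
tool_rot: [0.725, 0.689, -0.001, -0.002]
contact_force: [0.3, -0.0, -0.6]
width: 0.0282
```

```bash
python3 - <<'E'
from h import *
go(.5747,-.0362,.085,np.radians(87.36)); print(env.read_state()['width'])
E
```

```text
dp [58.6, 29.7, 77.4] wz -0.004 j6 -0.12 t 20.5
0.02818835349317054
```

carry_out(angular=[[0, 0, 0], [0, 0, 0], [0, 0, 0], [0, 0, 0], [0, 0, 0], [0, 0, 0], [0, 0, 0], [0, 0, 0]], dp=[[28, 14, 5], [50, 25, 15], [58, 29.5, 35], [58, 29.5, 60], [58, 29.5, 74], [58, 29.5, 77], [58, 29.5, 77], [58, 29.5, 77]], grip=[0.6, 0.6, 0.6, 0.6, 0.6, 0.6, 0.6, 0.6])

```text
time: 21.17
tool_pos: [0.5737, -0.04, 0.244]
tool_rot: [0.723, 0.691, -0.0, -0.0]
contact_force: [-0.0, -0.4, -0.1]
width: 0.0277
```

```bash
python3 - <<'E'
from h import *
go(.5747,-.0362,.055,np.radians(87.36)); s=snap('wrist','w11.png')
E
```

```text
dp [3.9, 0.8, 34.0] wz 0.0 j6 -0.02 t 21.17
```

View pics/w11.png

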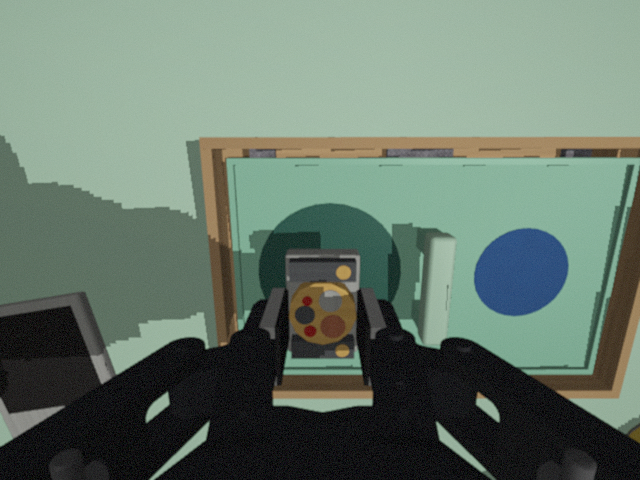

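The holder hangs over the green pad, which spans columns 259–401 with its top at row 203. The blue pad is centred at (521,272).

```bash
python3 - <<'E'
from h import *
s=load('wrist')
b=ray(s,521,272,.033); l=ray(s,259,270,.033); r=ray(s,401,270,.033); t=ray(s,330,203,.033)
print('blue',b,'lr mid',(l+r)/2,np.linalg.norm(l-r),'top',t)
u=np.array([.0461,.9989]);print('green from blue',b[:2]-.102*u)
go(.5747,-.0362,.0555,np.radians(87.36))
E
```

```text
blue [0.57463665 0.0659049  0.033     ] lr mid [ 0.5687634  -0.03550095  0.033     ] 0.07537233769842347 top [ 0.53301584 -0.03404417  0.033     ]
green from blue [ 0.56993445 -0.0359829 ]
dp [3.9, 0.5, 34.3] wz -0.0 j6 -0.02 t 21.22
```

carry_out(angular=[[0, 0, 0], [0, 0, 0], [0, 0, 0], [0, 0, 0], [0, 0, 0], [0, 0, 0]], dp=[[4, 0.3, 10], [4, 0.3, 20], [4, 0.3, 27], [4, 0.3, 31], [4, 0.3, 33.5], [4, 0.3, 33.5]], grip=[0.6, 0.6, 0.6, 0.6, 0.6, 0.6])

```text
time: 21.72
tool_pos: [0.5742, -0.0359, 0.2104]
tool_rot: [0.723, 0.691, -0.0, -0.0]
contact_force: [-0.6, -0.1, -0.8]
width: 0.0284
```

carry_out(angular=[[0, 0, 0], [0, 0, 0], [0, 0, 0], [0, 0, 0], [0, 0, 0], [0, 0, 0], [0, 0, 0], [0, 0, 0]], dp=[[0, 0, 0.5], [0, 0, 0.5], [0, 0, 0.5], [0, 0, -10], [0, 0, -40], [0, 0, -80], [0, 0, -120], [20, 0, -150]], grip=[-0.08, -0.08, -0.08, -0.08, -0.08, -0.08, -1, -1])

```text
time: 22.38
tool_pos: [0.5749, -0.0177, 0.3651]
tool_rot: [0.724, 0.69, 0.001, 0.001]
contact_force: [0.7, 0.9, -0.5]
width: 0.0684
```

carry_out(angular=[[0, 0, 0], [0, 0, 0], [0, 0, 0], [0, 0, 0], [0, 0, 0], [0, 0, 0], [0, 0, 0], [0, 0, 0]], dp=[[280, -5, 0], [280, -5, 0], [280, -5, 0], [280, -5, 0], [280, -5, 0], [280, -5, 0], [280, -5, 0], [280, -5, 0]], grip=[-1, -1, -1, -1, -1, -1, -1, -1])

```text
time: 23.05
tool_pos: [0.5824, 0.2691, 0.3607]
tool_rot: [0.721, 0.692, 0.0, -0.0]
contact_force: [0.1, -0.5, 0.2]
width: 0.0855
```

```bash
python3 - <<'E'
from h import *
st=env.read_state(); print(st['tool_pos'],st['joint_pos'].round(2)); s=snap('wrist','w12.png')
E
```

```text
[0.58244455 0.26911847 0.36071036] [0.43 0.3  0.34 1.61 0.   0.47]
```

View pics/w12.png

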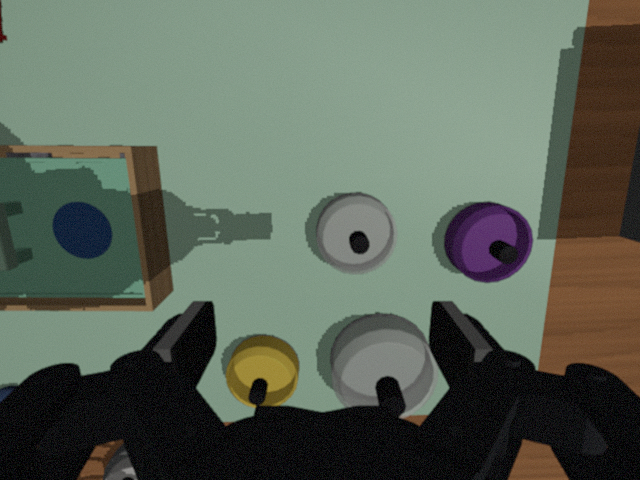

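The small grey cover is at (355,232) and its knob blob at about (359,243). The larger grey cover at (382,365) is a decoy.

```bash
python3 - <<'E'
from h import *
s=load('wrist'); f=s['frame']; g=f.max(2)
m=np.zeros(g.shape,np.uint8); m[215:272,335:385]=(g[215:272,335:385]<60)
c=max(cv2.findContours(m,cv2.RETR_EXTERNAL,cv2.CHAIN_APPROX_NONE)[0],key=cv2.contourArea)
M=cv2.moments(c); u,v=M['m10']/M['m00'],M['m01']/M['m00']; print(u,v,cv2.boundingRect(c)); k=ray(s,u,v,.042); print(k)
h=cv2.cvtColor(f,cv2.COLOR_BGR2HSV).astype(int)
m=np.zeros(g.shape,np.uint8); m[185:285,305:408]=(h[185:285,305:408,1]<26)|(g[185:285,305:408]<60)
m=cv2.morphologyEx(m,cv2.MORPH_OPEN,np.ones((5,5)))
c=max(cv2.findContours(m,cv2.RETR_EXTERNAL,cv2.CHAIN_APPROX_NONE)[0],key=cv2.contourArea); (u,v),r=cv2.minEnclosingCircle(c)
print('outline',u,v,r,ray(s,u,v,.015))
go(k[0],k[1],.045,None)
E
```

```text
358.7099780701754 242.1705043859649 (350, 231, 19, 23)
[0.59287921 0.29962283 0.042     ]
outline 355.80712890625 232.87857055664062 41.04462432861328 [0.59158681 0.29970933 0.015     ]
dp [33.1, 8.9, 160.8] wz 0 j6 0.47 t 23.1
```

carry_out(angular=[[0, 0, 0], [0, 0, 0], [0, 0, 0], [0, 0, 0], [0, 0, 0], [0, 0, 0], [0, 0, 0], [0, 0, 0]], dp=[[30, 8, 15], [33, 8.5, 45], [33, 8.5, 80], [33, 8.5, 110], [33, 8.5, 130], [33, 8.5, 135], [33, 8.5, 135], [33, 8.5, 135]], grip=[-1, -0.4, -0.4, -0.4, -0.4, -0.4, -0.4, -0.4], newtons=50)

```text
time: 23.77
tool_pos: [0.5936, 0.2961, 0.2275]
tool_rot: [0.723, 0.69, 0.001, 0.0]
contact_force: [1.1, -0.0, 0.8]
width: 0.0596
```

```bash
python3 - <<'E'
from h import *
go(.5925,.2997,.051,None)
E
```

```text
dp [3.5, -1.3, 21.5] wz 0 j6 0.51 t 23.77
```

carry_out(angular=[[0, 0, 0], [0, 0, 0], [0, 0, 0], [0, 0, 0], [0, 0, 0]], dp=[[3.5, -1.3, 8], [3.5, -1.3, 16], [3.5, -1.3, 21], [3.5, -1.3, 21], [3.5, -1.3, 21]], grip=[-0.4, -0.4, -0.4, -0.4, -0.4])

```text
time: 24.18
tool_pos: [0.5918, 0.3001, 0.2043]
tool_rot: [0.723, 0.691, -0.0, -0.0]
contact_force: [-0.4, 0.2, 0.1]
width: 0.0597
```

carry_out(angular=[[0, 0, 0], [0, 0, 0], [0, 0, 0], [0, 0, 0], [0, 0, 0], [0, 0, 0], [0, 0, 0]], dp=[[0, 0, 0], [0, 0, 0], [0, 0, 0], [0, 0, 0], [0, 0, 0], [0, 0, 0], [0, 0, 0]], grip=[1, 1, 1, 1, 1, 1, 1])

```text
time: 24.77
tool_pos: [0.5921, 0.3002, 0.2051]
tool_rot: [0.723, 0.691, 0.0, 0.0]
contact_force: [-0.5, 0.2, 4.0]
width: 0.0142
```

carry_out(angular=[[0, 0, 0], [0, 0, 0], [0, 0, 0], [0, 0, 0], [0, 0, 0], [0, 0, 0], [0, 0, 0], [0, 0, 0]], dp=[[0, 0, -8], [0, 0, -25], [0, 0, -55], [0, 0, -85], [-10, 0, -105], [-35, 0, -115], [-65, 0, -115], [-95, 0, -115]], grip=[1, 1, 1, 1, 1, 1, 1, 1])

```text
time: 25.43
tool_pos: [0.5875, 0.2047, 0.3208]
tool_rot: [0.723, 0.691, 0.001, 0.0]
contact_force: [0.5, -0.2, -0.3]
width: 0.0142
```

```bash
python3 - <<'E'
from h import *
go(.5705,-.0358,.165,np.radians(87.36)); print(env.read_state()['tool_pos'],env.read_state()['width']); s=snap('wrist')
f=s['frame']; cv2.imwrite('pics/c13.png',cv2.resize(f[120:480,100:560],None,fx=1.7,fy=1.6))
E
```

```text
dp [-241.0, -6.2, 0.7] wz 0.002 j6 0.38 t 25.43
[0.58746579 0.2046626  0.32084843] 0.014218760576078716
```

View pics/c13.png

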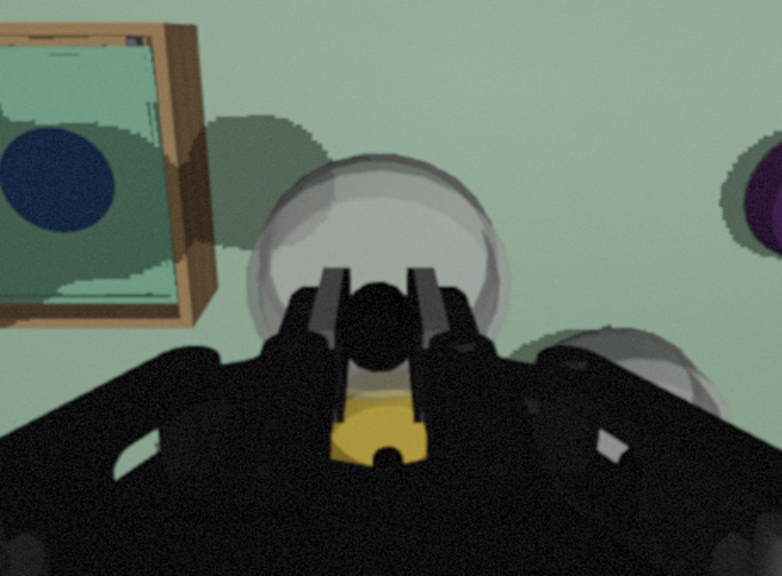

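The cover is held by its knob, so I'll carry it over the green pad.

carry_out(angular=[[0, 0, 0], [0, 0, 0], [0, 0, 0], [0, 0, 0], [0, 0, 0], [0, 0, 0], [0, 0, 0], [0, 0, 0]], dp=[[-20, -1, 0], [-55, -2, 0], [-95, -3, 0], [-130, -4, 0], [-165, -5, 0], [-200, -6, 0], [-227, -6, 0], [-235, -6, 0]], grip=[1, 1, 1, 1, 1, 1, 1, 1])

```text
time: 26.15
tool_pos: [0.5704, -0.0326, 0.32]
tool_rot: [0.724, 0.69, -0.0, 0.0]
contact_force: [0.0, 0.2, -0.5]
width: 0.0143
```

```bash
python3 - <<'E'
from h import *
go(.5705,-.0358,.105,np.radians(87.36)); s=snap('wrist','w14.png'); f=s['frame']; h=cv2.cvtColor(f,cv2.COLOR_BGR2HSV).astype(int)
from tray import pads
pads(s,.033)
t=snap('top'); 
for n,q,z in(('w',s,.051),('t',t,.051)):
    h=cv2.cvtColor(q['frame'],cv2.COLOR_BGR2HSV).astype(int); c0=proj(q,[.5705,-.0358,.051]).astype(int); r=40 if n=='w' else 10
    sub=h[c0[1]-r:c0[1]+r,c0[0]-r:c0[0]+r]; m=(sub[...,0]<25)&(sub[...,1]>90); ys,xs=np.nonzero(m)
    if len(xs)>5: print(n,len(xs),c0,ray(q,xs.mean()+c0[0]-r,ys.mean()+c0[1]-r,z))
E
```

```text
dp [-3.2, 0.3, 60.0] wz -0.003 j6 -0.01 t 26.15
blue [456. 241.] 3222.5 ell [0.5747 0.0659] circ [575.3  65.9  24.4]
green [303. 228.] 3248.0 ell [ 0.5598 -0.0459] circ [562.3 -38.1  52.8]
```

carry_out(angular=[[0, 0, 0], [0, 0, 0], [0, 0, 0], [0, 0, 0], [0, 0, 0], [0, 0, 0]], dp=[[-2, 0.3, 8], [-3.2, 0.3, 20], [-3.2, 0.3, 30], [-3.2, 0.3, 35], [-3.2, 0.3, 35], [-3.2, 0.3, 35]], grip=[1, 1, 1, 1, 1, 1])

```text
time: 26.75
tool_pos: [0.5709, -0.0319, 0.284]
tool_rot: [0.723, 0.691, -0.0, -0.0]
contact_force: [0.1, -0.6, -0.3]
width: 0.0138
```

```bash
python3 - <<'E'
from h import *
go(.5705,-.0358,.0831,np.radians(87.36))
E
```

```text
dp [-3.9, -0.2, 45.9] wz 0.001 j6 -0.01 t 26.75
```

carry_out(angular=[[0, 0, 0], [0, 0, 0], [0, 0, 0], [0, 0, 0], [0, 0, 0], [0, 0, 0], [0, 0, 0], [0, 0, 0]], dp=[[-3.9, -0.2, 0], [-3.9, -0.2, 7], [-3.9, -0.2, 15], [-3.9, -0.2, 23], [-3.9, -0.2, 31], [-3.9, -0.2, 38], [-3.9, -0.2, 42], [-3.9, -0.2, 44]], grip=[1, 1, 1, 1, 1, 1, 1, 1])

```text
time: 27.42
tool_pos: [0.5704, -0.0363, 0.2396]
tool_rot: [0.723, 0.691, -0.0, -0.0]
contact_force: [-0.4, 0.0, -1.2]
width: 0.0142
```

carry_out(angular=[[0, 0, 0], [0, 0, 0], [0, 0, 0]], dp=[[0, 0, 1], [0, 0, 1.5], [0, 0, 1.5]], grip=[1, 1, 1])

```text
time: 27.67
tool_pos: [0.5707, -0.0363, 0.2394]
tool_rot: [0.723, 0.691, 0.0, 0.0]
contact_force: [0.4, -0.2, -0.4]
width: 0.0142
```

carry_out(angular=[[0, 0, 0], [0, 0, 0], [0, 0, 0]], dp=[[0, 0, 1], [0, 0, 1.3], [0, 0, 1.3]], grip=[1, 1, 1])

```text
time: 27.92
tool_pos: [0.5707, -0.0363, 0.2381]
tool_rot: [0.723, 0.691, 0.0, 0.0]
contact_force: [0.4, 0.2, 0.1]
width: 0.0142
```

carry_out(angular=[[0, 0, 0], [0, 0, 0], [0, 0, 0], [0, 0, 0], [0, 0, 0], [0, 0, 0], [0, 0, 0], [0, 0, 0]], dp=[[0, 0, 0], [0, 0, 0], [0, 0, 0], [0, 0, -10], [0, 0, -40], [0, 0, -80], [0, 0, -120], [0, 0, -140]], grip=[0.05, 0.05, 0.05, 0.05, 0.05, 0.05, -0.3, -1])

```text
time: 28.58
tool_pos: [0.5704, -0.0363, 0.3838]
tool_rot: [0.723, 0.691, 0.002, 0.002]
contact_force: [0.7, -0.2, 1.3]
width: 0.0634
```

```bash
python3 - <<'E'
from h import *
st=env.read_state(); print(st['tool_pos'],st['width']); s=snap('wrist','w15.png')
f=s['frame'];g=f.max(2); c=proj(s,[.5705,-.0358,.075]).astype(int); print('knob expected',c)
m=np.zeros(g.shape,np.uint8); a,b=c; m[b-30:b+30,a-30:a+30]=g[b-30:b+30,a-30:a+30]<50
for k in cv2.findContours(m,cv2.RETR_EXTERNAL,cv2.CHAIN_APPROX_NONE)[0]:
    if cv2.contourArea(k)<80: continue
    M=cv2.moments(k);u,v=M['m10']/M['m00'],M['m01']/M['m00'];print(u,v,cv2.contourArea(k),ray(s,u,v,.075))
go(.56,-.227,.25,None)
E
```

```text
[ 0.57036032 -0.03632599  0.38383746] 0.06344240204855653
knob expected [322 232]
322.1972451790633 233.630303030303 302.5 [ 0.57150842 -0.03624405  0.075     ]
dp [-190.9, -1.6, -18.5] wz 0 j6 -0.02 t 28.63
```

The knob reads (0.5715, -0.0362), so the cover is within about 1 mm of the pad's centre. Next is the basket.

carry_out(angular=[[0, 0, 0], [0, 0, 0], [0, 0, 0], [0, 0, 0], [0, 0, 0], [0, 0, 0], [0, 0, 0], [0, 0, 0]], dp=[[-40, 10, -25], [-80, 20, -25], [-120, 30, -25], [-160, 40, -25], [-188, 48, -25], [-188, 48, -25], [-188, 48, -25], [-188, 48, -25]], grip=[-1, -1, -1, -1, -1, -1, -1, -1])

```text
time: 29.3
tool_pos: [0.6099, -0.2262, 0.4031]
tool_rot: [0.723, 0.691, 0.0, -0.0]
contact_force: [-0.4, 0.2, -1.0]
width: 0.0853
```

```bash
python3 - <<'E'
from h import *
st=env.read_state(); print(st['tool_pos'],st['joint_pos'].round(2)); s=snap('wrist'); t=snap('top'); q=snap('scene')
w=s['frame'][160:410,120:520]; T=t['frame'][150:250,395:475]; S=q['frame'][210:310,180:270]
print(proj(q,[.639,-.227,.12]),proj(t,[.639,-.227,.12]))
can=np.zeros((600,800,3),np.uint8)
can[:350,:560]=cv2.resize(w,(560,350)); can[350:600,560:760]=cv2.resize(T,(200,250)); 
can[350:600,:]=0; can[350:600,:225]=cv2.resize(S,(225,250)); can[350:600,300:500]=cv2.resize(T,(200,250))
cv2.imwrite('pics/m16.png',can)
E
```

```text
[ 0.60988417 -0.22623956  0.40307645] [-0.36  0.34  0.47  1.7   0.   -0.31]
[220.55038983 244.18116697] [437.18828701 204.96292721]
```

View pics/m16.png

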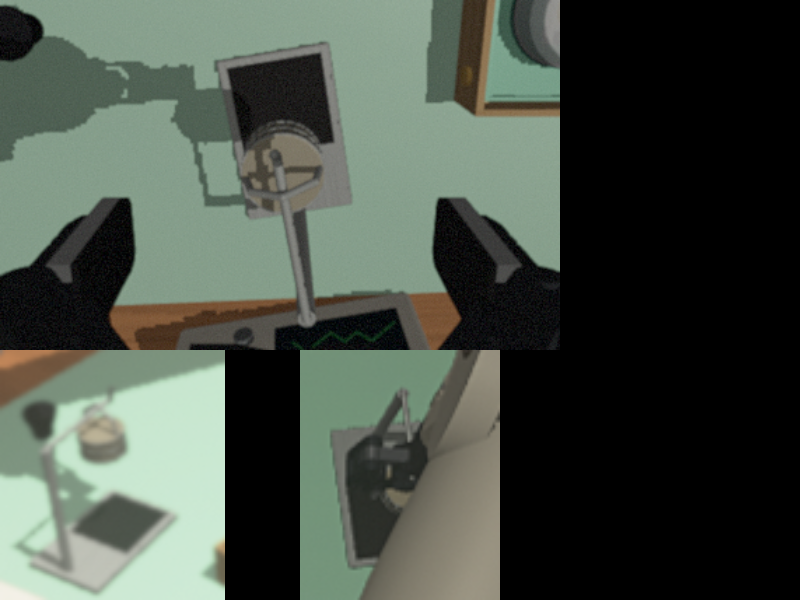

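The wrist crop shows the hook rod running from its tip at (316,272) px to the post at (339,389). The basket lid is centred at about (321,284) and the bail crosses the rod at about (322,299).

```bash
python3 - <<'E'
from h import *
s=load('wrist')
P=lambda x,y,z: ray(s,x/1.4+120,y/1.4+160,z)
tip=P(275,157,.159); tb=P(278,170,.150); post=P(307,320,.150); lid=P(282,173,.1275); pk=P(283,195,.1545)
print('tip',tip,'tipbase',tb,'post',post,np.linalg.norm(tip-post)); d=(post-tb)[:2]; print('stand x yaw',np.degrees(np.arctan2(d[1],d[0])))
print('lid',lid,'bail peak',pk); l,r,t,b=P(240,173,.1275),P(324,173,.1275),P(282,135,.1275),P(282,213,.1275); print(np.linalg.norm(l-r),np.linalg.norm(t-b))
a,c=P(243,178,.135),P(322,170,.135); print('bail yaw',np.degrees(np.arctan2(*(c-a)[1::-1])))
# base plate
q=[P(216,62,.008),P(327,43,.008),P(352,205,.008),P(247,217,.008)]
for i in range(4): e=q[(i+1)%4]-q[i]; print(np.linalg.norm(e).round(4),np.degrees(np.arctan2(e[1],e[0])).round(1))
E
```

```text
tip [ 0.61794164 -0.23001698  0.159     ] tipbase [ 0.62779687 -0.22923847  0.15      ] post [ 0.71127961 -0.21838004  0.15      ] 0.09449018266776328
stand x yaw 7.410740440822118
lid [ 0.63843413 -0.22788755  0.1275    ] bail peak [ 0.63866598 -0.2273868   0.1545    ]
0.04376093249582538 0.04360534349715
bail yaw 93.49732499757327
0.0818 97.0
0.1297 7.4
0.0838 -85.6
0.1259 -173.4
```

carry_out(angular=[[0, 0, -0.09], [0, 0, -0.17], [0, 0, -0.17], [0, 0, -0.17], [0, 0, -0.17], [0, 0, -0.17], [0, 0, -0.17], [0, 0, -0.17]], dp=[[0, 20, 0], [0, 28.5, 0], [0, 28.5, 20], [0, 28.5, 45], [0, 28.5, 65], [0, 28.5, 70], [0, 28.5, 70], [0, 28.5, 70]], grip=[-1, -1, -1, -1, -1, -1, -1, -1], newtons=30)

```text
time: 30.12
tool_pos: [0.6384, -0.227, 0.3342]
tool_rot: [0.662, 0.75, 0.0, 0.0]
contact_force: [0.2, -0.3, 0.4]
width: 0.0854
```

```bash
python3 - <<'E'
from h import *
go(.6385,-.2277,.117,np.radians(97.2))
E
```

```text
dp [-0.7, -0.1, 62.2] wz -0.001 j6 -0.47 t 30.12
```

carry_out(angular=[[0, 0, 0], [0, 0, 0], [0, 0, 0], [0, 0, 0], [0, 0, 0], [0, 0, 0]], dp=[[-0.7, 0, 20], [-0.7, 0, 38], [-0.7, 0, 52], [-0.7, 0, 60], [-0.7, 0, 62], [-0.7, 0, 62]], grip=[-1, -1, -1, -1, -1, -1])

```text
time: 30.62
tool_pos: [0.6387, -0.2283, 0.2718]
tool_rot: [0.662, 0.75, 0.0, 0.0]
contact_force: [0.2, 0.1, -0.1]
width: 0.0851
```

carry_out(angular=[[0, 0, 0], [0, 0, 0], [0, 0, 0], [0, 0, 0], [0, 0, 0], [0, 0, 0], [0, 0, 0], [0, 0, 0]], dp=[[0, 0, 0], [0, 0, 0], [0, 0, 0], [0, 0, 0], [0, 0, 0], [0, 0, 0], [0, 0, 0], [0, 0, 0]], grip=[0.3, 0.3, 0.3, 0.3, 0.3, 0.3, 0.3, 0.3])

```text
time: 31.28
tool_pos: [0.6386, -0.2284, 0.2715]
tool_rot: [0.662, 0.75, 0.0, 0.0]
contact_force: [-0.5, 0.4, 5.5]
width: 0.0432
```

```bash
python3 - <<'E'
from h import *
s=snap('wrist','w17.png'); st=env.read_state(); print(st['tool_pos'],st['width'],st['contact_force'])
E
```

```text
[ 0.6386726  -0.2283531   0.27148084] 0.04301879094343287 [-0.1761112   0.2279906   5.30735577]
```

carry_out(angular=[[0, 0, 0], [0, 0, 0], [0, 0, 0], [0, 0, 0], [0, 0, 0], [0, 0, 0]], dp=[[0, 0, -3], [0, 0, -7], [0, 0, -11], [0, 0, -14], [0, 0, -14], [0, 0, -14]], grip=[0.3, 0.3, 0.3, 0.3, 0.3, 0.3])

```text
time: 31.83
tool_pos: [0.6386, -0.2284, 0.285]
tool_rot: [0.662, 0.75, 0.0, 0.0]
contact_force: [-0.2, -0.2, -0.8]
width: 0.043
```

```bash
python3 - <<'E'
from h import *
st=env.read_state(); print(st['tool_pos'],st['width'],st['contact_force'])
E
```

```text
[ 0.63858902 -0.22836845  0.28501958] 0.04297869756266177 [-0.18151153 -0.16965547 -0.83746278]
```

carry_out(angular=[[0, 0, 0], [0, 0, 0], [0, 0, 0], [0, 0, 0], [0, 0, 0], [0, 0, 0], [0, 0, 0], [0, 0, 0]], dp=[[0, -5, 0], [0, -13, 0], [0, -22, 0], [0, -32, 0], [0, -43, 0], [0, -55, 0], [0, -65, 0], [0, -70, 0]], grip=[0.3, 0.3, 0.3, 0.3, 0.3, 0.3, 0.3, 0.3])

```text
time: 32.5
tool_pos: [0.5675, -0.2372, 0.2849]
tool_rot: [0.662, 0.749, -0.0, -0.0]
contact_force: [-0.2, 0.3, -1.2]
width: 0.0433
```

```bash
python3 - <<'E'
from h import *
st=env.read_state(); print(st['tool_pos'],st['width'],st['contact_force']); go(.5749,.0659,.14,np.radians(87.36))
E
```

```text
[ 0.56747636 -0.23720001  0.28492239] 0.0432850476118109 [-0.16690374  0.28830952 -1.20215859]
dp [299.9, 44.7, -10.1] wz 0.17 j6 -0.52 t 32.5
```

carry_out(angular=[[0, 0, 0], [0, 0, 0.02], [0, 0, 0.05], [0, 0, 0.08], [0, 0, 0.11], [0, 0, 0.14], [0, 0, 0.17], [0, 0, 0.17]], dp=[[0, 0, -15], [20, 3, -35], [55, 8, -45], [95, 14, -45], [135, 20, -45], [175, 26, -45], [215, 32, -45], [250, 37, -45]], grip=[0.3, 0.3, 0.3, 0.3, 0.3, 0.3, 0.3, 0.3])

```text
time: 33.17
tool_pos: [0.5742, 0.0178, 0.33]
tool_rot: [0.724, 0.69, 0.0, 0.0]
contact_force: [0.2, -0.1, -1.0]
width: 0.0428
```

```bash
python3 - <<'E'
from h import *
from tray import pads
st=env.read_state(); print(st['tool_pos'],st['width'],st['contact_force']); go(.5750,.0659,.12,np.radians(87.36)); pads(snap('wrist'),.033)
E
```

```text
[0.57418067 0.01781902 0.32996756] 0.04284640234002133 [ 0.15838478 -0.05161603 -1.02693744]
dp [48.1, -1.5, 55.0] wz -0.001 j6 0.08 t 33.17
blue [385. 236.] 3007.0 ell [0.5747 0.0659] circ [575.3  65.8  24.4]
green [243. 238.] 1537.5 ell [ 0.5711 -0.0425] circ [576.8 -38.3  57.3]
```

carry_out(angular=[[0, 0, 0], [0, 0, 0], [0, 0, 0], [0, 0, 0], [0, 0, 0], [0, 0, 0], [0, 0, 0], [0, 0, 0]], dp=[[25, -1, 0], [43, -1.5, 10], [48, -1.5, 35], [48, -1.5, 65], [48, -1.5, 90], [48, -1.5, 100], [48, -1.5, 105], [48, -1.5, 105]], grip=[0.3, 0.3, 0.3, 0.3, 0.3, 0.3, 0.3, 0.3])

```text
time: 33.88
tool_pos: [0.5753, 0.0634, 0.2245]
tool_rot: [0.723, 0.691, -0.0, -0.0]
contact_force: [0.3, -0.1, -1.0]
width: 0.0429
```

```bash
python3 - <<'E'
from h import *
st=env.read_state(); print(st['tool_pos'],st['width'],st['contact_force']); go(.5750,.0659,.047,np.radians(87.36))
E
```

```text
[0.5753134  0.0633966  0.22450578] 0.042913306901785485 [ 0.29857715 -0.11990191 -1.00690848]
dp [2.5, -0.4, 22.5] wz -0.0 j6 0.16 t 33.88
```

carry_out(angular=[[0, 0, 0], [0, 0, 0], [0, 0, 0], [0, 0, 0], [0, 0, 0], [0, 0, 0]], dp=[[2.5, -0.4, 6], [2.5, -0.4, 12], [2.5, -0.4, 17], [2.5, -0.4, 20], [2.5, -0.4, 21], [2.5, -0.4, 21]], grip=[0.3, 0.3, 0.3, 0.3, 0.3, 0.3])

```text
time: 34.38
tool_pos: [0.5753, 0.0662, 0.2046]
tool_rot: [0.723, 0.691, 0.0, 0.0]
contact_force: [-3.0, -1.2, 3.8]
width: 0.0434
```

carry_out(angular=[[0, 0, 0], [0, 0, 0], [0, 0, 0]], dp=[[0, 0, 1], [0, 0, 1.5], [0, 0, 1.5]], grip=[0.3, 0.3, 0.3])

```text
time: 34.63
tool_pos: [0.5752, 0.0661, 0.2045]
tool_rot: [0.723, 0.691, 0.001, 0.0]
contact_force: [-7.2, -0.7, 16.4]
width: 0.0431
```

carry_out(angular=[[0, 0, 0], [0, 0, 0], [0, 0, 0]], dp=[[0, 0, -1.5], [0, 0, -2], [0, 0, -2]], grip=[0.3, 0.3, 0.3])

```text
time: 34.88
tool_pos: [0.5754, 0.0662, 0.2046]
tool_rot: [0.723, 0.691, 0.0, 0.0]
contact_force: [-1.7, 0.1, 3.8]
width: 0.0431
```

```bash
python3 - <<'E'
from h import *
s=snap('wrist','w18.png'); st=env.read_state(); Rt=R.from_quat(st['tool_rot']).as_matrix()
print(st['contact_force'],st['tool_pos'])
E
```

```text
[-0.15087136 -0.75852946  3.81029418] [0.5753835  0.06617284 0.20458673]
```

View pics/w18.png

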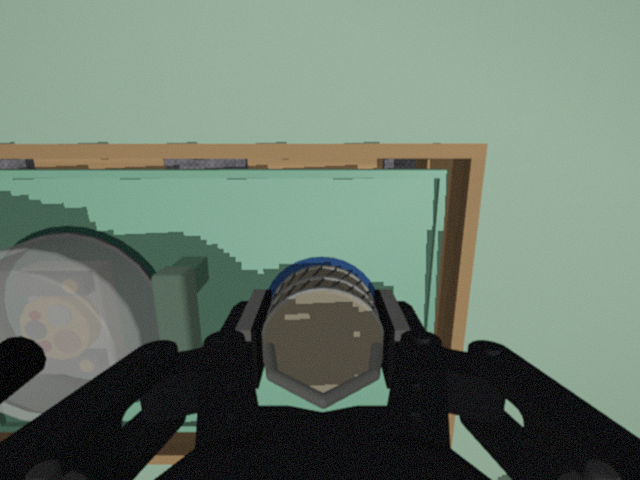

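The basket stands upright on the blue pad, with an even blue rim showing at (322,262). The cover encloses the movement at left. I'll release the basket and retreat.

carry_out(angular=[[0, 0, 0], [0, 0, 0], [0, 0, 0], [0, 0, 0], [0, 0, 0], [0, 0, 0], [0, 0, 0], [0, 0, 0]], dp=[[0, 0, 0], [0, 0, 0], [0, 0, 0], [0, 0, -8], [0, 0, -30], [0, 0, -65], [0, 0, -105], [0, 0, -145]], grip=[-0.25, -0.25, -0.25, -0.25, -0.25, -0.25, -0.25, -0.25])

```text
time: 35.6
tool_pos: [0.5747, 0.0661, 0.3511]
tool_rot: [0.723, 0.691, -0.0, -0.0]
contact_force: [1.6, -0.3, 0.6]
width: 0.0536
```

carry_out(angular=[[0, 0, 0], [0, 0, 0], [0, 0, 0], [0, 0, 0], [0, 0, 0], [0, 0, 0], [0, 0, 0], [0, 0, 0]], dp=[[0, -5, -30], [-15, -10, -50], [-30, -10, -50], [-50, -10, -50], [-50, -10, -50], [-50, -10, -50], [-50, -10, -50], [-50, -10, -50]], grip=[-0.25, -0.25, -0.25, -0.25, -0.25, -0.25, -0.25, -0.25])

```text
time: 36.27
tool_pos: [0.563, 0.0173, 0.3993]
tool_rot: [0.723, 0.691, -0.0, -0.0]
contact_force: [-0.5, -0.2, -0.5]
width: 0.0532
```

```bash
python3 - <<'E'
from h import *
from tray import pads
st=env.read_state(); print(st['tool_pos'],st['contact_force'],st['time']); s=snap('wrist','w19.png'); f=s['frame']; h=cv2.cvtColor(f,cv2.COLOR_BGR2HSV).astype(int); g=f.max(2)
a,b=proj(s,[.5705,-.0358,.075]).astype(int); m=np.zeros(g.shape,np.uint8); m[b-25:b+25,a-25:a+25]=g[b-25:b+25,a-25:a+25]<50
k=max(cv2.findContours(m,cv2.RETR_EXTERNAL,cv2.CHAIN_APPROX_NONE)[0],key=cv2.contourArea);M=cv2.moments(k);print('knob',ray(s,M['m10']/M['m00'],M['m01']/M['m00'],.075))
# basket lid: khaki low-sat, hue 15-35
c=proj(s,[.575,.0659,.0595]).astype(int);print('lid expected',c,h[c[1],c[0]])
r=45;sub=h[c[1]-r:c[1]+r,c[0]-r:c[0]+r];m=((sub[...,0]<40)&(sub[...,1]<110)&(sub[...,2]>50)).astype(np.uint8);m=cv2.morphologyEx(m,cv2.MORPH_CLOSE,np.ones((5,5)))
k=max(cv2.findContours(m,cv2.RETR_EXTERNAL,cv2.CHAIN_APPROX_NONE)[0],key=cv2.contourArea);(u,v),rr=cv2.minEnclosingCircle(k);print('basket',u+c[0]-r,v+c[1]-r,rr,cv2.contourArea(k),ray(s,u+c[0]-r,v+c[1]-r,.055))
B=((abs(h[...,0]-110)<14)&(h[...,1]>110)&(h[...,2]>40));sub=B[c[1]-60:c[1]+60,c[0]-60:c[0]+60];ys,xs=np.nonzero(sub);print('blue px',len(xs),xs.min()+c[0]-60 if len(xs) else 0,xs.max()+c[0]-60 if len(xs) else 0)
t=snap('top','t20.png')
E
```

```text
[0.56296075 0.01725056 0.39928299] [-0.46454075 -0.16224502 -0.47120029] 36.2667
knob [ 0.57142739 -0.03647226  0.075     ]
lid expected [377 236] [23 36 85]
basket 376.7857131958008 233.92856979370117 26.25260353088379 1951.5 [0.57360202 0.06609236 0.055     ]
blue px 162 348 395
```

```bash
python3 -c "
from station import env
print(env.hand_in())"
```

```text
the job is handed in; nothing more can be done
None
```

The job is packed and handed in at about 36 s on the robot's clock; hand-in gives no verdict.

- **Tins:** I found two tins. Each went into its own pocket on the box's near side, and both were in the box when last seen, before the tray went on.
- **Tray:** It met its ledges at the expected height (TCP 0.2147 m), and the next picture showed it level.
- **Movement and cover:** The movement in its holder went on the green pad, with the smaller grey cover over it. The knob reads (0.571, -0.036), about 1 mm from the pad centre.
- **Basket:** It was gripped by its body, raised about 14 mm, moved clear of the hook and set on the blue pad. After release it reads (0.574, 0.066), about 1.5 mm from the pad centre, and it was upright in the last picture before release.

**Limits and oddities:**
- The basket was pressed down with up to 16 N on contact, so I backed off before releasing it.
- The last picture could not be viewed because the viewing limit was reached, so the final check after release is by mask readings only.
- Once the holder was released, its position under the cover was not measured. A later picture showed it inside the cover.
- I did not compare the bystanders before and after; no move was aimed at them.

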